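Restock the dry box with solder-sphere vials

ROBOT

A 6-joint arm with a two-finger parallel gripper is mounted at the origin on the work surface. World frame = base frame: x ahead of the robot, y to its left, z up, the work surface at z = 0. Lengths are in mm, angles in rad, forces in N, time in s.
With the tool pointing down it reaches from about 300 to 750 mm from the base axis. Payload 8.5 kg.
Tool frame: the origin (TCP) lies midway between the tips of the shut fingers; the grasp point (between the pads) lies 19 mm behind it; z points along the fingers, y is the line along which they close (so a half turn about z gives the same grasp; the last joint's range is limited). The gripper opens to 85 mm and grips with 20 to 120 N. Pads are 22 mm wide; open, the fingers measure 114 mm over their backs; the gripper's body (76 mm by 85 mm) begins 54 mm behind the grasp point. The pads swing forward as they close: fully open they stand 13 mm farther back than shut.
Start: joints at [-1.447, 0.381, 1.297, -0, 1.464, -0.215], TCP at [182.789, -518.718, 197.422] pointing down, gripper open.
Joint ranges: [-3.11, 3.11], [-0.89, 2.33], [0.22, 2.48], [-1.42, 4.56], [0.17, 2.85], [-2.88, 2.88]. Speed limits (rad/s): [2.39, 2.39, 3.14, 3.14, 3.14, 3.14].

INTERFACE

Orientations are given as [roll, pitch, yaw] about the fixed x, y, z axes, in that order (R = Rz(yaw) Ry(pitch) Rx(roll)).
In Python, from bench import get_obs, cams, order gives the robot as it stands.
- The arm moves only by the tool move_arm, never from a script. Its argument "motion" is a list that holds one entry, the list of rows, each a list of 7 numbers: the shift along the world's x, y, z as a fraction of full scale, then the turn, a rotation vector about the world's x, y, z as a fraction of full scale, then the opening, from -1 (shut) to 1 (fully open). In form: [[[x, y, z, ax, ay, az, jaw], ...]]. A call has 1 to 12 rows; each row shifts and turns the commanded pose from where the row before left it; what a row does not reach is not made up. Full scale, the value 1, is 0.05 m for a shift and 5 degrees for a turn. A row lasts 1/10 s, in which the tool goes at most 50 mm and 8.59 degrees, less where a joint would pass 70% of its speed; a pose out of reach is approached as far as the arm can. A call with a number of a shift or a turn outside -1 to 1 is refused whole. A call with a gripper value outside its range is refused whole. The fingers move at their own pace and stop on an object; the grip force is fixed at half the most. Time passes only in rows, so rows that do not move let the fingers close. It gives the time, the measured TCP pose, the force, the opening and the grip force at its end, in the units of the state.
- get_obs(): the state, without advancing time (a new reading comes with each control period).
- cams.read_camera(name): name is "scene" or "top" or "wrist"; returns a dict with "frame" (420x560x3 uint8, red, green, blue), "z_map" (420x560 float32, mm along the optical axis (not along the pixel's ray), 0 where there is no reading), "intrinsics" (3x3 intrinsics, pixels), "R" (3x3) and "t" (3): a world point X has camera coordinates R X + t. Camera axes: x right, y down, z forward; pixel columns grow to the right and rows downward; lengths in mm; the calibration is good to about 2 mm. A picture is of the moment at which its call begins.
- order.job_done(): hands the job in; it is judged then, once.
The state is a dict: "time_s": time; "q": joint angles; "dq": joint speeds; "joint_efforts": joint torques, N m; "position": TCP position; "tcp_rot": TCP orientation; "contact_force": force on the tool from outside, world axes, zero at the start; "torque": the same for the moment, N m; "grip_width": finger opening in mm; "finger_force": force on a finger pad.
Only numpy, scipy, OpenCV 4.12 (cv2) and the standard library are available. Lean on these libraries where they do the work, as an engineer would, in place of code of your own. Each camera call takes 0.05 s, during which the arm holds its last target. There are 200 camera calls.

TASK

Restock the dry box: lift its clear hood well open, take every old vial out of it and seat it in a hole of the white return rack, and put every new vial standing on the bench fully home in a hole of the dry box. When all the vials are in, lower the hood gently until it is fully shut, without slamming it, and leave the other things on the bench where they are.

Things in the scene. Friction and masses are not known exactly. Their poses are not given: they have to be found in the camera images.
- hood (a joint): Clear plastic hood of the dry box; value = opening angle in rad, 0 = shut on its stop, 1.8 = limit; starts at 0 to 0.2. Hinged along the box's +y edge, it swings up and over towards +y. Stiff hinge (0.45 Nm friction): it stays where it is left. 0.3 kg, 150 mm along x, reaches 170 mm from the hinge to -y, 60 mm high, walls 4 mm, open underneath.
- hood_handle (a point): Middle of the hood's grip bar: round aluminium, 10 mm thick, 90 mm long, parallel to the hinge (box x), held 45 mm outside the hood's -y wall by an arm at each end. With the hood shut it lies 215 mm to -y of the hinge line and 45 mm above it (105 mm above the bench). Axes turn with the hood.
- hood_hinge (a point): Middle of the hinge line, which runs along the box's x axis, 95 mm to +y of the box's centre, 60 mm above the bench. Axes are the box's. The box is a fixed grey plastic base, 170 mm (x) by 210 mm (y) by 60 mm high, turned up to 0.2 rad, with four round holes in its top under the hood.
- box_hole0 (a point): Centre of the mouth of dry box hole 0 (box x -30, y -30 mm from the box's centre), level with the top of the base, 60 mm above the bench; 32 mm wide, 25 mm deep, flat floor, 3 mm chamfer at the mouth. z up.
- box_hole1 (a point): Centre of the mouth of dry box hole 1 (box x -30, y +30 mm from the box's centre), level with the top of the base, 60 mm above the bench; 32 mm wide, 25 mm deep, flat floor, 3 mm chamfer at the mouth. z up.
- box_hole2 (a point): Centre of the mouth of dry box hole 2 (box x +30, y -30 mm from the box's centre), level with the top of the base, 60 mm above the bench; 32 mm wide, 25 mm deep, flat floor, 3 mm chamfer at the mouth. z up.
- box_hole3 (a point): Centre of the mouth of dry box hole 3 (box x +30, y +30 mm from the box's centre), level with the top of the base, 60 mm above the bench; 32 mm wide, 25 mm deep, flat floor, 3 mm chamfer at the mouth. z up.
- rack_hole0 (a point): Centre of the mouth of rack hole 0 (rack x -30, y -30 mm from its centre) of the white plastic return rack, a block 120 by 120 by 45 mm high fixed to the bench, its four holes empty at the start; level with the rack's top; 32 mm wide, 25 mm deep, flat floor, 3 mm chamfer at the mouth. Axes are the rack's, z up.
- rack_hole1 (a point): Centre of the mouth of rack hole 1 (rack x -30, y +30 mm from its centre) of the white plastic return rack, a block 120 by 120 by 45 mm high fixed to the bench, its four holes empty at the start; level with the rack's top; 32 mm wide, 25 mm deep, flat floor, 3 mm chamfer at the mouth. Axes are the rack's, z up.
- rack_hole2 (a point): Centre of the mouth of rack hole 2 (rack x +30, y -30 mm from its centre) of the white plastic return rack, a block 120 by 120 by 45 mm high fixed to the bench, its four holes empty at the start; level with the rack's top; 32 mm wide, 25 mm deep, flat floor, 3 mm chamfer at the mouth. Axes are the rack's, z up.
- rack_hole3 (a point): Centre of the mouth of rack hole 3 (rack x +30, y +30 mm from its centre) of the white plastic return rack, a block 120 by 120 by 45 mm high fixed to the bench, its four holes empty at the start; level with the rack's top; 32 mm wide, 25 mm deep, flat floor, 3 mm chamfer at the mouth. Axes are the rack's, z up.
- old0: Old vial that starts in dry box hole 0 under the hood (two or three of old0..old3 are present). 28 mm wide, 70 mm tall, straight: metal spheres in the lowest 22 mm, clear glass to 50 mm, white cap of the same width on top; 70 to 150 g, centre of mass 16 mm up; origin at the centre of its foot, z to the cap. Seated it stands 45 mm out of its hole.
- old1: Old vial that starts in dry box hole 1 under the hood (two or three of old0..old3 are present). 28 mm wide, 70 mm tall, straight: metal spheres in the lowest 22 mm, clear glass to 50 mm, white cap of the same width on top; 70 to 150 g, centre of mass 16 mm up; origin at the centre of its foot, z to the cap. Seated it stands 45 mm out of its hole.
- old2: Old vial that starts in dry box hole 2 under the hood (two or three of old0..old3 are present). 28 mm wide, 70 mm tall, straight: metal spheres in the lowest 22 mm, clear glass to 50 mm, white cap of the same width on top; 70 to 150 g, centre of mass 16 mm up; origin at the centre of its foot, z to the cap. Seated it stands 45 mm out of its hole.
- old3: Old vial that starts in dry box hole 3 under the hood (two or three of old0..old3 are present). 28 mm wide, 70 mm tall, straight: metal spheres in the lowest 22 mm, clear glass to 50 mm, white cap of the same width on top; 70 to 150 g, centre of mass 16 mm up; origin at the centre of its foot, z to the cap. Seated it stands 45 mm out of its hole.
- new0: New vial that starts upright on the bench between rack and dry box (two or three of new0..new2 are present; looks like the old ones). 28 mm wide, 70 mm tall, straight: metal spheres in the lowest 22 mm, clear glass to 50 mm, white cap of the same width on top; 70 to 150 g, centre of mass 16 mm up; origin at the centre of its foot, z to the cap. Seated it stands 45 mm out of its hole.
- new1: New vial that starts upright on the bench between rack and dry box (two or three of new0..new2 are present; looks like the old ones). 28 mm wide, 70 mm tall, straight: metal spheres in the lowest 22 mm, clear glass to 50 mm, white cap of the same width on top; 70 to 150 g, centre of mass 16 mm up; origin at the centre of its foot, z to the cap. Seated it stands 45 mm out of its hole.
- new2: New vial that starts upright on the bench between rack and dry box (two or three of new0..new2 are present; looks like the old ones). 28 mm wide, 70 mm tall, straight: metal spheres in the lowest 22 mm, clear glass to 50 mm, white cap of the same width on top; 70 to 150 g, centre of mass 16 mm up; origin at the centre of its foot, z to the cap. Seated it stands 45 mm out of its hole.
- screwdriver: Bystander: screwdriver lying on the bench among the new vials, under 30 mm high; origin on its underside.
- spool: Bystander: spool of solder wire, 60 mm across, 40 mm high; origin at the centre of its underside.
- multimeter: Bystander: grey hand multimeter lying on its back, 170 by 85 by 36 mm (46 mm at the dial); origin at the centre of its underside.
- cleaner: Bystander: white bottle, 54 mm across, 120 mm tall; origin at the centre of its underside.
- carton: Bystander: small cardboard carton, 90 by 70 by 50 mm; origin at the centre of its underside.
Not all that is in view belongs to the job. Leave any black or purple look-alike of the new1 alone.

How it is judged:
By the outcome, as a careful person would: the job done as asked, in the order asked, and still so for the second after the job is handed in, with the robot touching nothing.
Of old0, old1, old2, old3 only 2 to 3 are there at a start; the rules pass over those that are not, and their reading is None.
Of new0, new1, new2 only 2 to 3 are there at a start; the rules pass over those that are not, and their reading is None.
At some moment in a run one of new0, new1, new2 may be knocked a few centimetres aside while the robot is not near it.
It also fails if it takes over 210 s, if anything falls off the work surface, if the arm or the gripper's body presses on something with over 40 N, if the wrist force passes 120 N, or if a joint passes its speed limit or range.

## Working session

There is one attempt and no reset: what is moved stays moved. The work goes in short steps, Python scripts to look and compute and a tool call to move; the robot and the scene stay as the last step left them, time stands still between calls to the robot, and variables do not carry over. Pictures are saved under pics/ and viewed, at most 14 in all, crops included, and the job is handed in when it is done.

Besides the shell and the picture viewer there is one more tool, called after "Call:" as name([rows], argument=value, ...), one row to a line, values as JSON. move_arm: Moves the arm, as the interface text tells. Shift numbers are shares of 0.05 m and turn numbers shares of 5 degrees, none past 1 either way. Its arguments: {"type":"object","properties":{"motion":{"type":"array","items":{"type":"array","items":{"type":"array","items":{"type":"number"}}}}},"required":["motion"]}

```bash
mkdir -p pics; ls; cat > h.py <<'E'
import numpy as np, cv2
from bench import get_obs, cams, order
def shot(n):
    c=cams.read_camera(n); np.savez(''+n+'.npz',**c); return c
def ld(n): return dict(np.load(''+n+'.npz'))
def ray(c,u,v,z):
    d=c['R'].T@np.linalg.inv(c['intrinsics'])@np.array([u,v,1.]); o=-c['R'].T@c['t']
    return o+d*(z-o[2])/d[2]
def proj(c,X):
    p=c['intrinsics']@(c['R']@np.array(X,float)+c['t']); return p[:2]/p[2]
def cloud(c):
    z=c['z_map'];v,u=np.mgrid[:z.shape[0],:z.shape[1]]
    P=np.stack([u*z,v*z,z],-1)@np.linalg.inv(c['intrinsics']).T
    return (P-c['t'])@c['R']
def save(n,img,s=1): cv2.imwrite('pics/'+n,cv2.resize(img[...,::-1],None,fx=s,fy=s))
E
python3 - <<'E'
from h import *
o=get_obs();print({k:np.round(v,3).tolist() for k,v in o.items()})
for n in('top','scene'):
    c=shot(n);save(n+'0.png',c['frame'],1.4);print(n,-c['R'].T@c['t'],c['R'].round(2).tolist(),c['intrinsics'][0,0])
E
```

```text
pics
{'time_s': 0.0, 'q': [-1.447, 0.381, 1.298, 0.0, 1.464, -0.215], 'dq': [-0.001, 0.001, -0.001, -0.002, 0.001, 0.001], 'joint_efforts': [0.002, -44.846, -23.128, -0.0, 0.005, 0.0], 'position': [182.74, -518.389, 196.809], 'tcp_rot': [-3.14, -0.0, 0.339], 'contact_force': [0.103, -0.104, -0.371], 'torque': [-0.02, -0.011, 0.01], 'finger_force': 0.0, 'grip_width': 85.208}
top [ 312.05368185  -65.18322011 1401.12874675] [[-0.02, -1.0, -0.02], [-0.99, 0.02, -0.16], [0.16, 0.01, -0.99]] 509.61961233027745
scene [1065.57861684  362.04275245  716.35678466] [[-0.58, 0.81, -0.02], [0.55, 0.38, -0.74], [-0.6, -0.44, -0.67]] 431.0842825314825
```

View pics/top0.png

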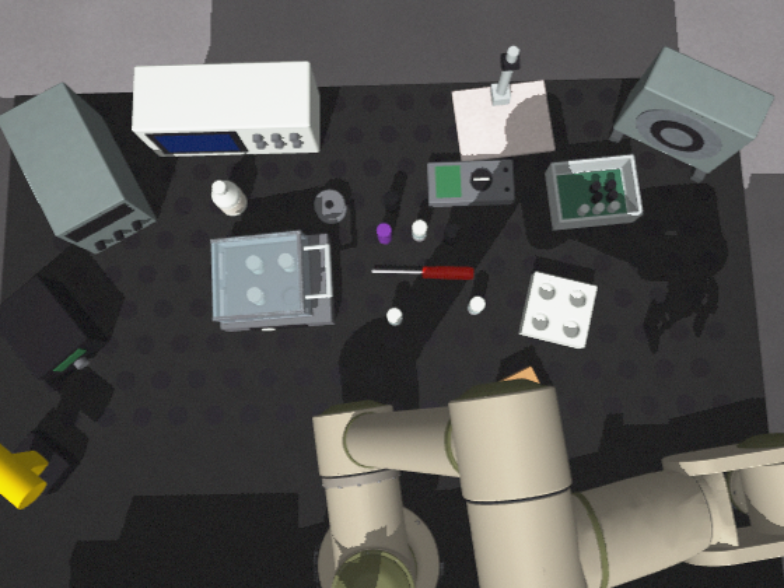

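View pics/scene0.png

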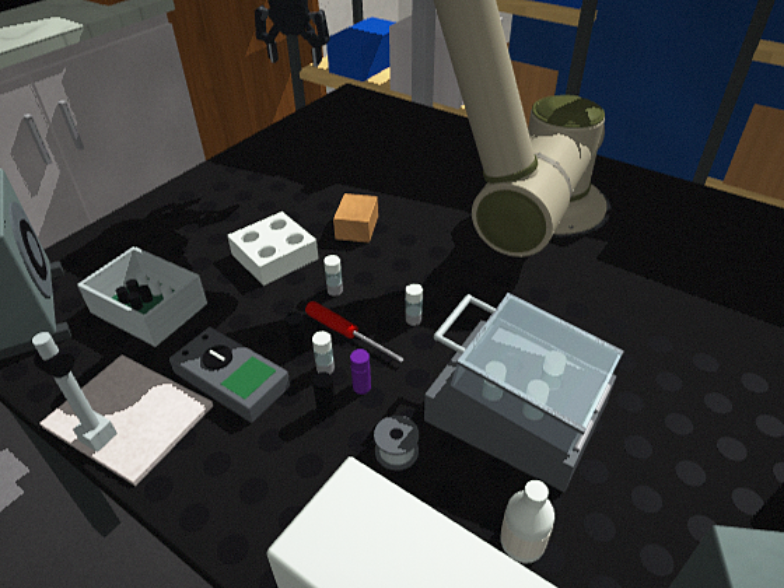

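Top view (784 px wide picture): the white-capped new vials are at (419,231), (476,304) and (394,316). The look-alikes are the purple one at (384,232), the black one at about (452,232) and the small parts in the grey tray at (595,190). The old vials under the hood are at (254,265), (286,262) and (256,296), and the hole at (289,296) looks empty. The rack is at (560,310) and the handle bar at (320,272).

```bash
python3 - <<'E'
from h import *
c=ld('top');P=cloud(c);f=c['frame'].astype(int)
s=1.4
def reg(x0,y0,x1,y1):
    m=np.zeros(f.shape[:2],bool);m[int(y0/s):int(y1/s),int(x0/s):int(x1/s)]=1;return m
print('bench z',np.median(P[...,2][reg(340,330,380,400)]))
white=f.min(-1)>130
for n,(u,v) in dict(a=(419,231),b=(476,304),c=(394,316)).items():
    m=reg(u-16,v-16,u+16,v+16)
    k=m&(P[...,2]>63)&(P[...,2]<78)
    k2=m&white; q=np.argwhere(k2)
    print(n,k.sum(),P[k].mean(0).round(1),k2.sum(),'white ray70',ray(c,q[:,1].mean(),q[:,0].mean(),65).round(1))
# rack
k=reg(505,260,610,360)&(abs(P[...,2]-45)<5)
r=cv2.minAreaRect(P[k][:,:2].astype(np.float32));print('rack',r,np.median(P[k][:,2]))
mm=reg(505,260,610,360)
cnt,_=cv2.findContours((mm&(f.min(-1)>90)).astype(np.uint8),cv2.RETR_EXTERNAL,2);cn=max(cnt,key=cv2.contourArea)
print('rackimg',cv2.minAreaRect(np.array([ray(c,*p[0],45)[:2] for p in cn],np.float32)))
# box
m=reg(200,225,345,340)
h,e=np.histogram(P[...,2][m],bins=np.arange(0,180,5));print(list(zip(e[:-1].astype(int),h)))
k=m&(abs(P[...,2]-60)<5);print('box60',k.sum(),cv2.minAreaRect(P[k][:,:2].astype(np.float32)))
img=c['frame'][150:250,140:250];save('box.png',img,7)
E
```

```text
bench z -0.4222428066335563
a 86 [625.7 -91.5  68.9] 130 white ray70 [621.5 -91.7  65. ]
b 87 [ 475.4 -196.    69.3] 120 white ray70 [ 473.3 -195.5   65. ]
c 91 [457.5 -39.6  69.1] 100 white ray70 [457.2 -39.9  65. ]
rack ((464.81817626953125, -353.96820068359375), (120.99604034423828, 120.99242401123047), 74.55397033691406) 44.2983345818964
rackimg ((463.1103515625, -352.7654724121094), (127.21890258789062, 126.84113311767578), 74.614501953125)
[(np.int64(0), np.int64(1183)), (np.int64(5), np.int64(117)), (np.int64(10), np.int64(17)), (np.int64(15), np.int64(19)), (np.int64(20), np.int64(17)), (np.int64(25), np.int64(19)), (np.int64(30), np.int64(18)), (np.int64(35), np.int64(35)), (np.int64(40), np.int64(43)), (np.int64(45), np.int64(34)), (np.int64(50), np.int64(64)), (np.int64(55), np.int64(495)), (np.int64(60), np.int64(382)), (np.int64(65), np.int64(24)), (np.int64(70), np.int64(11)), (np.int64(75), np.int64(16)), (np.int64(80), np.int64(30)), (np.int64(85), np.int64(45)), (np.int64(90), np.int64(42)), (np.int64(95), np.int64(42)), (np.int64(100), np.int64(46)), (np.int64(105), np.int64(45)), (np.int64(110), np.int64(49)), (np.int64(115), np.int64(289)), (np.int64(120), np.int64(765)), (np.int64(125), np.int64(852)), (np.int64(130), np.int64(959)), (np.int64(135), np.int64(905)), (np.int64(140), np.int64(394)), (np.int64(145), np.int64(33)), (np.int64(150), np.int64(0)), (np.int64(155), np.int64(0)), (np.int64(160), np.int64(0)), (np.int64(165), np.int64(0)), (np.int64(170), np.int64(0))]
box60 877 ((530.4120483398438, 188.59689331054688), (171.1763916015625, 211.02247619628906), 2.640368700027466)
```

View pics/box.png

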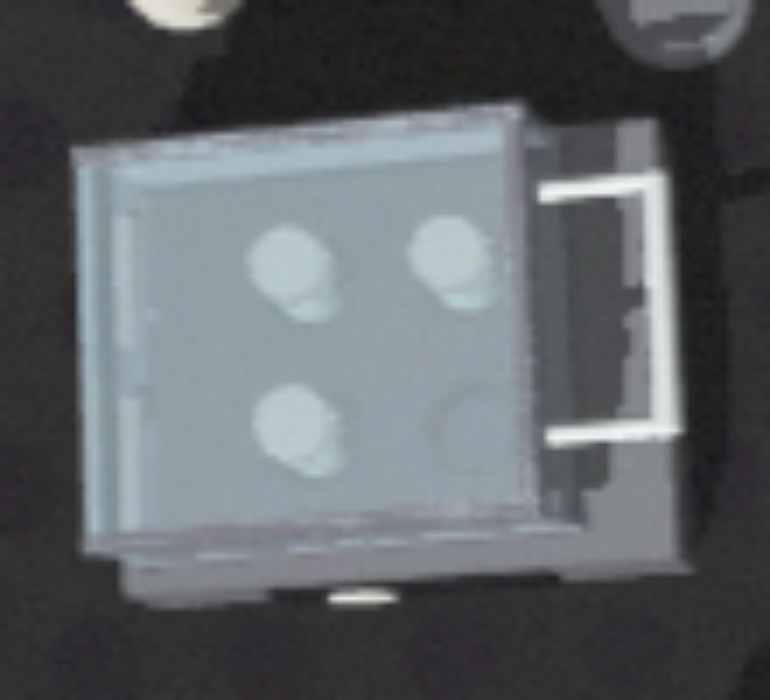

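Close crop: the hood is slightly open with the bar at its right (crop x≈665). Three old vials have their caps at crop (290,262), (447,253) and (293,425), and the hole at (475,430) is empty. Next come the hood angle and handle, plus a cross-check from the scene camera.

```bash
python3 - <<'E'
from h import *
c=ld('top');P=cloud(c);f=c['frame'].astype(int)
C=np.array([530.4,188.6]);a=np.deg2rad(2.64)
def loc(P): d=P[...,:2]-C; return d[...,0]*np.cos(a)+d[...,1]*np.sin(a), -d[...,0]*np.sin(a)+d[...,1]*np.cos(a)
x,y=loc(P);z=P[...,2]
k=(abs(x)<60)&(y>-60)&(y<80)&(z>110)&(z<200)
A=np.c_[x[k],y[k],np.ones(k.sum())];s=np.linalg.lstsq(A,z[k],rcond=None)[0];print('hood plane',s,'theta',np.arctan(-s[1]))
k=(abs(x)<43)&(y<-105)&(y>-150)&(z>80);print('bar',k.sum(),P[k].mean(0),P[k].std(0),np.c_[x[k],y[k],z[k]].mean(0))
th=np.arctan(-s[1]);print('model bar local y,z',95-215*np.cos(th)+45*np.sin(th),60+215*np.sin(th)+45*np.cos(th))
c=ld('scene');P=cloud(c);x,y=loc(P);z=P[...,2]
for n,X in dict(a=(625,-91),b=(475,-196),c=(457,-39)).items():
    k=(np.hypot(P[...,0]-X[0],P[...,1]-X[1])<25)&(abs(z-70)<4);print(n,k.sum(),P[k].mean(0).round(1))
k=(np.hypot(P[...,0]-464,P[...,1]+353)<95)&(abs(z-45)<4);print('rack',cv2.minAreaRect(P[k][:,:2].astype(np.float32)))
k=(np.hypot(P[...,0]-530,P[...,1]-188)<150)&(abs(z-60)<4);print('box',cv2.minAreaRect(P[k][:,:2].astype(np.float32)))
k=(abs(x)<43)&(y<-100)&(y>-150)&(z>90);print('bar',k.sum(),P[k].mean(0),np.c_[x[k],y[k],z[k]].mean(0))
E
```

```text
hood plane [-1.39545310e-04 -1.36970549e-01  1.32994995e+02] theta 0.1361234989915184
bar 135 [534.93474691  76.39487327 136.79001464] [25.15723427  3.21392831  3.07908437] [  -0.63827792 -112.29491082  136.79001464]
model bar local y,z -111.90448355022973 133.75998025225277
a 118 [628.6 -89.3  71.1]
b 87 [ 478.2 -193.8   71. ]
c 98 [460.6 -37.1  71.1]
rack ((465.39813232421875, -353.3426513671875), (126.55474090576172, 123.18821716308594), 75.97028350830078)
box ((530.5764770507812, 188.87332153320312), (174.23025512695312, 210.6719207763672), 2.6308929920196533)
bar 183 [534.19535962  79.05870446 138.68464798] [  -1.25418336 -109.5998504   138.68464798]
```

Call:
move_arm([
  [[0.35,0.6,0.02,0,0,-0.168,-0.05],[0.35,0.6,0.02,0,0,-0.168,-0.05],[0.35,0.6,0.02,0,0,-0.168,-0.05],[0.35,0.6,0.02,0,0,-0.168,-0.05],[0.35,0.6,0.02,0,0,-0.168,-0.05],[0.35,0.6,0.02,0,0,-0.168,-0.05],[0.35,0.6,0.02,0,0,-0.168,-0.05],[0.35,0.6,0.02,0,0,-0.168,-0.05],[0.35,0.6,0.02,0,0,-0.168,-0.05],[0.35,0.6,0.02,0,0,-0.168,-0.05]],
])

```text
time_s: 1.1
position: [358.1, -217.3, 207.3]
tcp_rot: [-3.141, 0.0, 0.191]
contact_force: [0.3, -0.3, -0.7]
grip_width: 40.5
finger_force: 0.0
```

Call:
move_arm([
  [[0.35,0.6,0.02,0,0,-0.168,-0.05],[0.35,0.6,0.02,0,0,-0.168,-0.05],[0.35,0.6,0.02,0,0,-0.168,-0.05],[0.35,0.6,0.02,0,0,-0.168,-0.05],[0.35,0.6,0.02,0,0,-0.168,-0.05],[0.35,0.6,0.02,0,0,-0.168,-0.05],[0.35,0.6,0.02,0,0,-0.168,-0.05],[0.35,0.6,0.02,0,0,-0.168,-0.05],[0.35,0.6,0.02,0,0,-0.168,-0.05],[0.35,0.6,0.02,0,0,-0.168,-0.05],[0,0,0,0,0,0,-0.05],[0,0,0,0,0,0,-0.05]],
])

```text
time_s: 2.3
position: [532.6, 81.6, 216.8]
tcp_rot: [3.142, 0.001, 0.047]
contact_force: [0.0, 0.2, 0.4]
grip_width: 40.6
finger_force: 0.0
```

Call:
move_arm([
  [[0.06,-0.08,0,0,0,0,-0.05],[0,0,-0.4,0,0,0,-0.05],[0,0,-0.4,0,0,0,-0.05],[0,0,-0.4,0,0,0,-0.05],[0,0,-0.4,0,0,0,-0.05],[0,0,-0.4,0,0,0,-0.05],[0,0,0,0,0,0,-0.05],[0,0,0,0,0,0,-1],[0,0,0,0,0,0,-1],[0,0,0,0,0,0,-1],[0,0,0,0,0,0,-1],[0,0,0,0,0,0,-1]],
])

```text
time_s: 3.5
position: [535.9, 77.3, 117.8]
tcp_rot: [3.142, -0.001, 0.046]
contact_force: [-0.8, -0.3, 0.9]
grip_width: 0.0
finger_force: 0.0
```

```bash
python3 - <<'E'
from h import *
o=get_obs();print(o['grip_width'],o['finger_force'],o['position'],o['contact_force'])
# arc steps from th0 in box yz, 24 rows
a=np.deg2rad(2.64)
f=lambda t:np.array([-215*np.cos(t)+45*np.sin(t),215*np.sin(t)+45*np.cos(t)])
T=np.linspace(.136,1.68,31);Q=np.array([f(t) for t in T])
for d in np.diff(Q,axis=0):print((np.array([-np.sin(a)*d[0],np.cos(a)*d[0],d[1]])/50).round(3).tolist())
E
```

```text
0.0018396070299045398 0.0 [535.91431086  77.29950912 117.80136476] [-0.80538468 -0.26582612  0.88055982]
[-0.004, 0.081, 0.211]
[-0.004, 0.092, 0.206]
[-0.005, 0.102, 0.201]
[-0.005, 0.113, 0.196]
[-0.006, 0.123, 0.19]
[-0.006, 0.132, 0.183]
[-0.007, 0.141, 0.176]
[-0.007, 0.15, 0.169]
[-0.007, 0.159, 0.161]
[-0.008, 0.167, 0.152]
[-0.008, 0.174, 0.144]
[-0.008, 0.182, 0.134]
[-0.009, 0.188, 0.125]
[-0.009, 0.194, 0.115]
[-0.009, 0.2, 0.105]
[-0.009, 0.205, 0.094]
[-0.01, 0.21, 0.084]
[-0.01, 0.214, 0.073]
[-0.01, 0.217, 0.062]
[-0.01, 0.22, 0.05]
[-0.01, 0.222, 0.039]
[-0.01, 0.224, 0.027]
[-0.01, 0.225, 0.016]
[-0.01, 0.226, 0.004]
[-0.01, 0.226, -0.007]
[-0.01, 0.225, -0.019]
[-0.01, 0.224, -0.031]
[-0.01, 0.222, -0.042]
[-0.01, 0.219, -0.053]
[-0.01, 0.216, -0.065]
```

```bash
python3 - <<'E'
from h import *
c=shot('scene');save('s1.png',c['frame'][150:330,270:450],3.3)
E
```

```text
(no output)
```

View pics/s1.png

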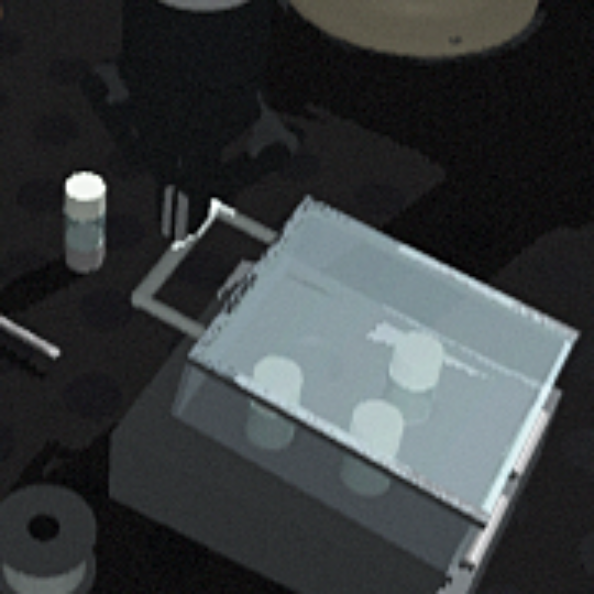

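```bash
python3 - <<'E'
from h import *
c=ld('scene');o=get_obs();P=cloud(c)
for X in (o['position'],o['position']+[0,0,19],[580,75,133.8],[535.6,77,133.8],[490,79,133.8]): print(((proj(c,X)-[270,150])*3.3).round())
C=np.array([530.4,188.6]);a=np.deg2rad(2.64)
d=P[...,:2]-C;x=d[...,0]*np.cos(a)+d[...,1]*np.sin(a);y=-d[...,0]*np.sin(a)+d[...,1]*np.cos(a);z=P[...,2]
for lo in range(-50,50,10):
    k=(x>lo)&(x<lo+10)&(y<-95)&(y>-170)&(z>90)&(z<160)
    if k.any():print(lo,k.sum(),np.median(y[k]).round(1),np.median(z[k]).round(1))
c=shot('top');save('t1.png',c['frame'][150:250,140:250],6)
P=cloud(c);d=P[...,:2]-C;x=d[...,0]*np.cos(a)+d[...,1]*np.sin(a);y=-d[...,0]*np.sin(a)+d[...,1]*np.cos(a);z=P[...,2]
k=(abs(x)<60)&(y>-50)&(y<80)&(z>110)&(z<150);s=np.polyfit(y[k],z[k],1);print('theta',np.arctan(-s[0]))
E
```

```text
[174. 270.]
[176. 247.]
[131. 294.]
[175. 250.]
[217. 208.]
-50 30 -101.8 137.2
-40 12 -106.8 137.6
-30 4 -107.1 136.8
-20 8 -107.1 136.5
-10 17 -108.4 138.9
0 24 -108.2 139.5
10 33 -109.5 140.7
20 22 -109.3 139.4
30 21 -109.3 139.1
40 51 -106.1 137.6
theta 0.13955319046964432
```

View pics/t1.png

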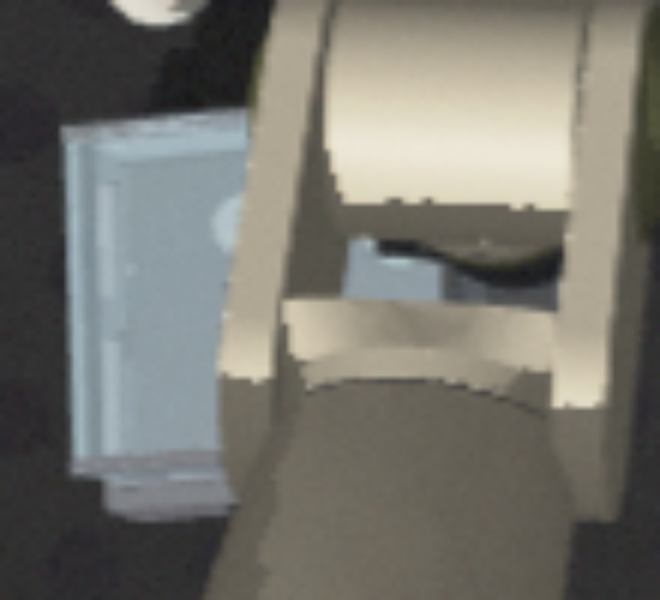

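The top view is blocked by the forearm. The scene crop shows the fingers at (175,210) next to the bar, but not whether they're around it, so I'll use a brightened scene crop and the wrist view side by side.

```bash
python3 - <<'E'
from h import *
c=ld('scene');g=lambda i:(255*(i/255.)**.45).astype(np.uint8)
a=cv2.resize(g(c['frame'][185:240,300:355]),(420,420),interpolation=cv2.INTER_CUBIC)
w=shot('wrist');b=cv2.resize(g(w['frame']),(380,285));b=np.vstack([b,np.zeros((135,380,3),np.uint8)])
save('w1.png',np.hstack([a,b]))
E
```

```text
(no output)
```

View pics/w1.png

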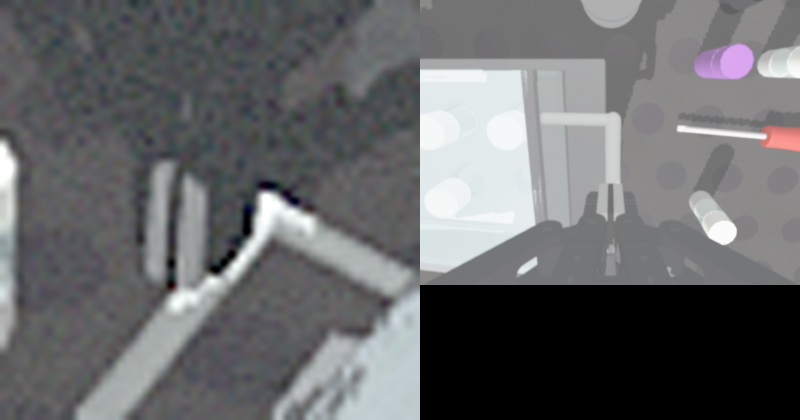

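The wrist view shows the pads around the bar with a gap of about 10 mm between them, so the zero width reading may be wrong. A small lift along the arc will test that.

Call:
move_arm([
  [[0,0.02,0.06,0,0,0,-1],[0,0.03,0.08,0,0,0,-1],[0,0.03,0.08,0,0,0,-1],[0,0.03,0.08,0,0,0,-1],[0,0,0,0,0,0,-1]],
])

```text
time_s: 4.15
position: [536.1, 83.0, 133.2]
tcp_rot: [3.141, -0.001, 0.046]
contact_force: [0.1, -0.4, -0.6]
grip_width: 0.0
finger_force: 0.0
```

```bash
cat > th.py <<'E'
from h import *
def theta(n='top'):
    c=shot(n);P=cloud(c);C=np.array([530.4,188.6]);a=np.deg2rad(2.64)
    d=P[...,:2]-C;x=d[...,0]*np.cos(a)+d[...,1]*np.sin(a);y=-d[...,0]*np.sin(a)+d[...,1]*np.cos(a);z=P[...,2]
    k=(abs(x)<60)&(y>0)&(y<80)&(z>110)&(z<170);s=np.polyfit(y[k],z[k],1);return np.arctan(-s[0])
if __name__=='__main__':
    print('theta',theta());o=get_obs();print(o['grip_width'],o['finger_force'],o['position'],o['contact_force'])
E
python3 th.py
```

```text
theta 0.14096646600745502
0.35965266989344585 0.0 [535.91802829  82.91568335 132.75212287] [ 0.1342858  -0.32859811 -0.73087599]
```

```bash
python3 - <<'E'
from h import *
g=lambda i:(255*(i/255.)**.45).astype(np.uint8)
c=shot('scene');o=get_obs();p=proj(c,o['position']);print(o['position'],p)
P=cloud(c);u,v=p.round().astype(int)
for r in range(v-22,v+10,2): print(r,[tuple(P[r,q].round().astype(int).tolist()) for q in range(u-4,u+5,2)])
a=cv2.resize(g(c['frame'][180:240,295:355]),(420,420),interpolation=cv2.INTER_NEAREST)
cv2.circle(a,tuple(int(t) for t in ((p-[295,180]+.5)*7)),3,(255,0,0),-1)
w=shot('wrist');save('w2.png',np.hstack([a,cv2.resize(g(w['frame'][200:420,160:420]),(380,420))]))
E
```

```text
[535.77164839  82.81800349 132.4681928 ] [325.56421275 227.61261227]
206 [(544, 76, 191), (547, 82, 196), (547, 86, 198), (544, 89, 197), (542, 92, 197)]
208 [(547, 79, 190), (547, 82, 191), (546, 86, 192), (547, 91, 196), (542, 92, 193)]
210 [(546, 78, 183), (547, 83, 187), (548, 87, 189), (546, 91, 190), (543, 93, 189)]
212 [(547, 79, 179), (545, 82, 180), (548, 87, 184), (547, 91, 186), (542, 92, 183)]
214 [(547, 79, 175), (546, 83, 176), (546, 87, 178), (544, 90, 178), (543, 94, 180)]
216 [(389, -7, 3), (547, 84, 172), (547, 88, 174), (545, 91, 174), (537, 91, 169)]
218 [(394, -4, 2), (389, -1, 0), (519, 73, 140), (515, 76, 138), (515, 80, 140)]
220 [(400, 0, 2), (396, 3, 1), (524, 76, 140), (522, 80, 140), (516, 81, 136)]
222 [(406, 3, 2), (530, 75, 139), (528, 79, 139), (525, 81, 138), (1066, 362, 716)]
224 [(538, 75, 140), (535, 78, 139), (531, 81, 137), (404, 19, 2), (400, 22, 1)]
226 [(543, 79, 140), (540, 82, 140), (533, 82, 135), (410, 23, 2), (407, 26, 2)]
228 [(547, 81, 140), (542, 83, 136), (417, 21, 0), (416, 26, 3), (412, 30, 2)]
230 [(549, 83, 137), (426, 21, 2), (423, 25, 1), (423, 30, 4), (419, 33, 3)]
232 [(435, 21, 3), (432, 25, 2), (430, 29, 3), (427, 33, 2), (422, 36, 0)]
234 [(437, 23, -1), (438, 29, 3), (436, 33, 3), (430, 35, -1), (432, 41, 4)]
236 [(446, 28, 3), (444, 32, 3), (440, 35, 2), (438, 40, 3), (436, 44, 3)]
```

View pics/w2.png

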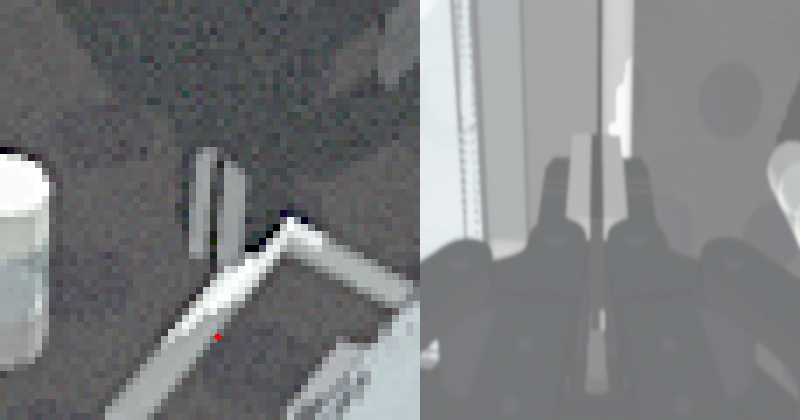

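The scene depth shows the finger tips ending at z≈172 while the TCP reads 132, so the tips are really about 40 mm above the reported point. I'll check that against the wrist camera's depth.

```bash
python3 - <<'E'
from h import *
w=ld('wrist');P=cloud(w);print('cam',(-w['R'].T@w['t']).round(1),w['R'].round(2).tolist())
# crop (u,v)->orig: u=160+(px-420)*260/380, v=200+py*220/420
f=lambda px,py:(int(200+py*220/420),int(160+(px-420)*260/380))
for n,p in dict(pad1=(580,150),pad1b=(580,200),pad2=(612,150),bar=(620,40),bar2=(620,90),box=(500,60),bench=(700,200)).items():
    print(n,P[f(*p)].round(1),w['z_map'][f(*p)])
o=get_obs();print(o['position'],o['q'])
E
```

```text
cam [609.   84.9 308. ] [[0.05, -1.0, 0.0], [-0.96, -0.04, 0.29], [-0.29, -0.01, -0.96]]
pad1 [546.2  86.4 176.8] 143.74104
pad1b [546.4  85.9 197. ] 124.30412
pad2 [546.3  78.  176.3] 144.33554
bar [558.2  75.2 138.2] 177.34515
bar2 [544.4  74.4 137.8] 181.77298
box [542.9 117.9 114.7] 203.69604
bench [439.1  12.5   0.6] 344.28873
[535.69749945  82.79260638 132.36327427] [-6.51590242e-02  4.23266745e-01  1.42786806e+00 -8.05537846e-06
  1.29061741e+00  1.45998348e+00]
```

Both cameras agree that the tips are about 39 mm above the reported TCP, so I'll use grasp z = reported z + 58. I'll regrip the bar on that basis.

Call:
move_arm([
  [[0,-0.1,0,0,0,0,-0.05],[0,0,0,0,0,0,-0.05],[0,0,0,0,0,0,-0.05],[0,0,-0.3,0,0,0,-0.05],[0,0,-0.3,0,0,0,-0.05],[0,0,-0.3,0,0,0,-0.05],[0,0,-0.24,0,0,0,-0.05],[0,0,0,0,0,0,-1],[0,0,0,0,0,0,-1],[0,0,0,0,0,0,-1],[0,0,0,0,0,0,-1],[0,0,0,0,0,0,-1]],
])

```text
time_s: 5.5
position: [536.1, 76.0, 76.3]
tcp_rot: [3.138, -0.001, 0.045]
contact_force: [-1.0, -9.8, -1.0]
grip_width: 8.1
finger_force: 58.3
```

Call:
move_arm([
  [[-0.004,0.081,0.211,0,0,0,-1],[-0.004,0.092,0.206,0,0,0,-1],[-0.005,0.102,0.201,0,0,0,-1],[-0.005,0.113,0.196,0,0,0,-1],[-0.006,0.123,0.19,0,0,0,-1],[-0.006,0.132,0.183,0,0,0,-1],[-0.007,0.141,0.176,0,0,0,-1],[-0.007,0.15,0.169,0,0,0,-1],[0,0,0,0,0,0,-1]],
])

```text
time_s: 6.4
position: [534.2, 123.4, 154.8]
tcp_rot: [3.138, -0.003, 0.046]
contact_force: [-3.9, -10.2, 9.7]
grip_width: 7.9
finger_force: 59.4
```

Call:
move_arm([
  [[-0.007,0.159,0.161,0,0,0,-1],[-0.008,0.167,0.152,0,0,0,-1],[-0.008,0.174,0.144,0,0,0,-1],[-0.008,0.182,0.134,0,0,0,-1],[-0.009,0.188,0.125,0,0,0,-1],[-0.009,0.194,0.115,0,0,0,-1],[-0.009,0.2,0.105,0,0,0,-1],[-0.009,0.205,0.094,0,0,0,-1],[-0.01,0.21,0.084,0,0,0,-1],[-0.01,0.214,0.073,0,0,0,-1],[-0.01,0.217,0.062,0,0,0,-1]],
])

```text
time_s: 7.5
position: [529.6, 229.3, 217.3]
tcp_rot: [3.14, -0.005, 0.045]
contact_force: [1.6, -5.2, 6.8]
grip_width: 7.7
finger_force: 61.5
```

Call:
move_arm([
  [[-0.01,0.22,0.05,0,0,0,-1],[-0.01,0.222,0.039,0,0,0,-1],[-0.01,0.224,0.027,0,0,0,-1],[-0.01,0.225,0.016,0,0,0,-1],[-0.01,0.226,0.004,0,0,0,-1],[-0.01,0.226,-0.007,0,0,0,-1],[-0.01,0.225,-0.019,0,0,0,-1],[-0.01,0.224,-0.031,0,0,0,-1],[-0.01,0.222,-0.042,0,0,0,-1],[-0.01,0.219,-0.053,0,0,0,-1],[-0.01,0.216,-0.065,0,0,0,-1],[0,0,0,0,0,0,-1]],
])

```text
time_s: 8.7
position: [523.8, 354.4, 210.0]
tcp_rot: [-3.14, -0.002, 0.047]
contact_force: [6.5, 3.5, 0.9]
grip_width: 8.1
finger_force: 63.5
```

Call:
move_arm([
  [[0,0,0,0,0,0,0.1],[0,0,0,0,0,0,0.1],[0,0,0,0,0,0,0.1],[0,0,0.4,0,0,0,0.1],[0,0,0.6,0,0,0,0.1],[0,0,0.6,0,0,0,0.1],[0.18,-0.67,0,0,0,0,0.1],[0.18,-0.67,0,0,0,0,0.1],[0.18,-0.67,0,0,0,0,0.1],[0.17,-0.67,0,0,0,0,0.1],[0,0,0,0,0,0,0.1],[0,0,0,0,0,0,0.1]],
])

```text
time_s: 9.9
position: [558.6, 218.2, 290.4]
tcp_rot: [-3.141, 0.001, 0.044]
contact_force: [0.2, -0.8, 0.5]
grip_width: 46.6
finger_force: 0.0
```

```bash
python3 - <<'E'
from h import *
g=lambda i:(255*(i/255.)**.6).astype(np.uint8)
o=get_obs();print(o['position'],o['grip_width'])
c=shot('scene');w=shot('wrist')
Pw=cloud(w)
# cap centres in wrist view
for n,(x,y) in dict(h1=(499.1,217.2),h2=(561.75,160),h3=(559,220),h0=(501.8,157.2)).items():
    for nm,P in (('w',Pw),('s',cloud(c))):
        k=(np.hypot(P[...,0]-x,P[...,1]-y)<22)&(abs(P[...,2]-105)<6)
        if k.sum()>20: print(n,nm,k.sum(),P[k].mean(0).round(1))
save('m1.png',np.hstack([g(c['frame'])[60:420,250:],cv2.resize(g(w['frame']),(480,360))]))
E
```

```text
[558.63727877 218.15762806 290.35966428] 46.59231409428958
h1 w 558 [499.6 214.7 104. ]
h1 s 166 [502.1 218.2 105.6]
h2 w 632 [561.8 158.  104. ]
h2 s 169 [564.8 161.6 105.7]
h3 w 631 [559.1 217.6 104. ]
h3 s 184 [562.  221.2 105.5]
```

View pics/m1.png

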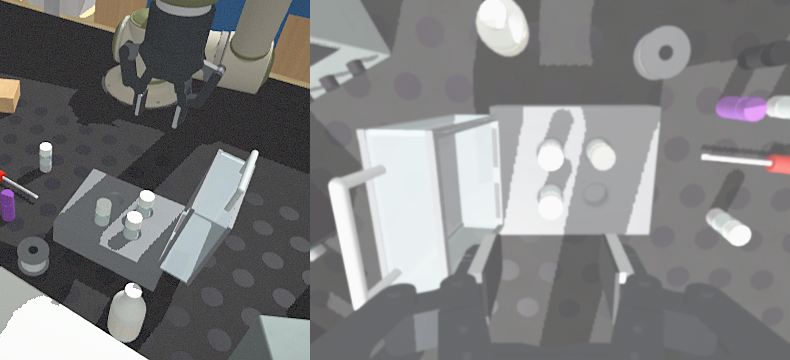

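Scene (left): the hood stands open past vertical at (215,205), and three old vials have caps at (103,210), (147,197) and (134,217). The wrist view agrees, with the empty hole 0 at (595,193). Now I'll pick old3.

Call:
move_arm([
  [[0,0.02,-0.75,0,0,0,0.1],[0,0,-0.75,0,0,0,0.1],[0,0,-0.75,0,0,0,0.1],[0,0,-0.75,0,0,0,0.1],[0,0,-0.75,0,0,0,0.1],[0,0,-0.75,0,0,0,0.1],[0,0,-0.45,0,0,0,0.1],[0,0,-0.3,0,0,0,0.1],[0,0,0,0,0,0,-1],[0,0,0,0,0,0,-1],[0,0,0,0,0,0,-1],[0,0,0,0,0,0,-1]],
])

```text
time_s: 11.2
position: [558.7, 219.8, 28.3]
tcp_rot: [-3.141, -0.0, 0.046]
contact_force: [-0.3, -0.2, -1.6]
grip_width: 26.7
finger_force: 59.0
```

Call:
move_arm([
  [[0,0,0.4,0,0,0,-1],[0,0,0.7,0,0,0,-1],[0,0,0.75,0,0,0,-1],[0,0,0.75,0,0,0,-1],[-0.07,-0.6,0,0,0,0,-1],[-0.07,-0.6,0,0,0,0,-1],[-0.07,-0.6,0,0,0,0,-1],[-0.07,-0.6,0,0,0,0,-1],[-0.07,-0.6,0,0,0,0,-1],[-0.07,-0.6,0,0,0,0,-1],[-0.07,-0.6,0,0,0,0,-1],[-0.07,-0.6,0,0,0,0,-1]],
])

```text
time_s: 12.4
position: [530.4, -21.6, 158.3]
tcp_rot: [3.142, -0.0, 0.046]
contact_force: [0.3, -1.2, -1.1]
grip_width: 26.8
finger_force: 59.2
```

Call:
move_arm([
  [[-0.07,-0.6,0,0,0,0,-1],[-0.07,-0.6,0,0,0,0,-1],[-0.07,-0.6,0,0,0,0,-1],[-0.07,-0.6,0,0,0,0,-1],[-0.07,-0.6,0,0,0,0,-1],[-0.07,-0.6,0,0,0,0,-1],[-0.07,-0.6,0,0,0,0,-1],[-0.07,-0.6,0,0,0,0,-1],[-0.07,-0.6,0,0,0,0,-1],[-0.1,-0.6,0,0,0,0,-1],[-0.1,-0.6,0,0,0,0,-1],[0,0,0,0,0,0,-1]],
])

```text
time_s: 13.6
position: [488.4, -353.7, 157.7]
tcp_rot: [3.141, 0.0, 0.042]
contact_force: [0.7, 0.9, -1.2]
grip_width: 26.7
finger_force: 59.3
```

```bash
python3 - <<'E'
from h import *
o=get_obs();p=o['position'];print(p,o['grip_width'],o['finger_force'],o['contact_force'])
w=shot('wrist');P=cloud(w)
k=(np.hypot(P[...,0]-464.5,P[...,1]+353.6)<95)&(abs(P[...,2]-45)<4);print(k.sum(),np.median(P[k][:,2]),cv2.minAreaRect(P[k][:,:2].astype(np.float32)))
k=(np.hypot(P[...,0]-p[0],P[...,1]-p[1])<25)&(abs(P[...,2]-p[2]-77)<12);print('cap?',k.sum(),P[k].mean(0) if k.any() else '')
save('w3.png',w['frame'],1)
E
```

```text
[ 488.3585775  -353.70784799  157.69967269] 26.654487132860233 59.26373094320297 [ 0.68069579  0.87076855 -1.18120754]
12452 44.04236929843097 ((464.36199951171875, -356.634033203125), (120.4766616821289, 120.78813934326172), 74.78553009033203)
cap? 9827 [ 493.2380258  -354.11084315  233.66694436]
```

View pics/w3.png

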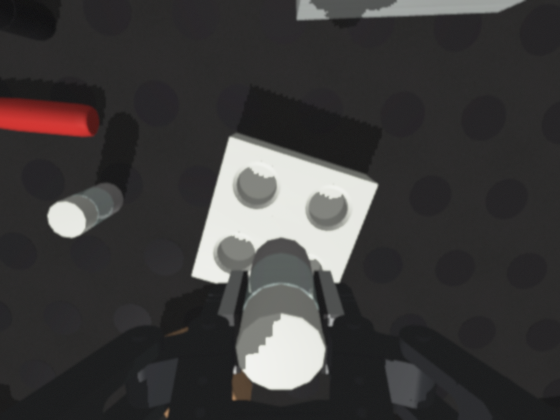

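Wrist view: the vial is held upright, its cap at (282,355). The rack's top holes are at (256,185) and (327,208), and a new vial's cap is at (68,218). The wrist depth has a steady -2.5 mm y bias, so I'll trust the top view for placing.

Call:
move_arm([
  [[-0.03,-0.37,0,0,0,0,-1],[-0.04,-0.37,0,0,0,0,-1],[0,0,-0.6,0,0,0,-1],[0,0,-0.6,0,0,0,-1],[0,0,-0.6,0,0,0,-1],[0,0,-0.3,0,0,0,-1],[0,0,-0.2,0,0,0,-1],[0,0,-0.2,0,0,0,-1],[0,0,-0.2,0,0,0,-1],[0,0,-0.16,0,0,0,-1],[0,0,0,0,0,0,-1]],
])

```text
time_s: 14.75
position: [488.5, -390.2, 19.6]
tcp_rot: [3.131, -0.007, 0.046]
contact_force: [2.0, -8.2, 1.8]
grip_width: 26.8
finger_force: 61.1
```

Call:
move_arm([
  [[0,-0.03,0,0,0,0,-1],[0,0,-0.05,0,0,0,-1],[0,0,-0.05,0,0,0,-1],[0,0,0,0,0,0,-1]],
])

```text
time_s: 15.15
position: [487.4, -390.6, 11.2]
tcp_rot: [3.137, -0.004, 0.046]
contact_force: [4.3, -4.3, 2.5]
grip_width: 26.4
finger_force: 64.1
```

Call:
move_arm([
  [[0,0,0,0,0,0,0.1],[0,0,0,0,0,0,0.1],[0,0,0,0,0,0,0.1],[0,0,0.5,0,0,0,0.1],[0,0,0.75,0,0,0,0.1],[0,0,0.75,0,0,0,0.1],[0.07,0.6,0,0,0,0,0.1],[0,0,0,0,0,0,0.1]],
])

```text
time_s: 15.95
position: [489.6, -356.5, 110.9]
tcp_rot: [-3.141, -0.001, 0.048]
contact_force: [0.3, -0.2, -0.4]
grip_width: 47.5
finger_force: 0.0
```

```bash
python3 - <<'E'
from h import *
o=get_obs();print(o['position'],o['contact_force'])
for n in('wrist','scene'):
    P=cloud(shot(n))
    k=(np.hypot(P[...,0]-487,P[...,1]+391)<30)&(P[...,2]>70)&(P[...,2]<100)
    print(n,k.sum(),np.percentile(P[k],98,axis=0), P[k&(P[...,2]>86)].mean(0))
E
```

```text
[ 489.55499337 -356.48139616  110.92382612] [ 0.26072984 -0.23360113 -0.41611604]
wrist 2134 [ 498.16654365 -379.34314534   90.27135846] [ 485.61970072 -392.14920827   89.06793618]
scene 130 [ 499.10339202 -375.14454477   93.2884939 ] [ 486.94475724 -387.48392868   90.61808046]
```

Call:
move_arm([
  [[0.085,0.6,0.03,0,0,0,0.1],[0.085,0.6,0.03,0,0,0,0.1],[0.085,0.6,0.03,0,0,0,0.1],[0.085,0.6,0.03,0,0,0,0.1],[0.085,0.6,0.03,0,0,0,0.1],[0.085,0.6,0.03,0,0,0,0.1],[0.085,0.6,0.03,0,0,0,0.1],[0.085,0.6,0.03,0,0,0,0.1],[0.085,0.6,0.03,0,0,0,0.1],[0.085,0.6,0.03,0,0,0,0.1],[0.085,0.6,0,0,0,0,0.1],[0.085,0.6,0,0,0,0,0.1]],
])

```text
time_s: 17.25
position: [540.3, 1.6, 124.3]
tcp_rot: [-3.141, 0.001, 0.045]
contact_force: [0.3, -0.2, -0.5]
grip_width: 47.2
finger_force: 0.0
```

Call:
move_arm([
  [[0.085,0.6,0,0,0,0,0.1],[0.085,0.6,0,0,0,0,0.1],[0.085,0.6,0,0,0,0,0.1],[0.085,0.6,0,0,0,0,0.1],[0.085,0.6,0,0,0,0,0.1],[0,0.1,0,0,0,0,0.1],[0,0,0,0,0,0,0.1],[0,0,0,0,0,0,0.1]],
])

```text
time_s: 18.05
position: [561.5, 154.8, 124.5]
tcp_rot: [3.141, 0.001, 0.045]
contact_force: [-0.1, -1.2, -0.5]
grip_width: 46.9
finger_force: 0.0
```

Call:
move_arm([
  [[0.01,0.1,0,0,0,0,0.1],[0,0,-0.5,0,0,0,0.1],[0,0,-0.6,0,0,0,0.1],[0,0,-0.5,0,0,0,0.1],[0,0,-0.33,0,0,0,0.1],[0,0,0,0,0,0,-1],[0,0,0,0,0,0,-1],[0,0,0,0,0,0,-1],[0,0,0,0,0,0,-1],[0,0,0,0,0,0,-1]],
])

```text
time_s: 19.05
position: [562.3, 160.9, 29.1]
tcp_rot: [-3.142, -0.001, 0.046]
contact_force: [0.7, -0.5, -0.9]
grip_width: 26.7
finger_force: 58.9
```

Call:
move_arm([
  [[0,0,0.4,0,0,0,-1],[0,0,0.7,0,0,0,-1],[0,0,0.75,0,0,0,-1],[0,0,0.75,0,0,0,-1],[-0.135,-0.55,0,0,0,0,-1],[-0.135,-0.55,0,0,0,0,-1],[-0.135,-0.55,0,0,0,0,-1],[-0.135,-0.55,0,0,0,0,-1],[-0.135,-0.55,0,0,0,0,-1],[-0.135,-0.55,0,0,0,0,-1],[-0.135,-0.55,0,0,0,0,-1],[-0.135,-0.55,0,0,0,0,-1]],
])

```text
time_s: 20.25
position: [507.6, -60.1, 158.8]
tcp_rot: [3.141, -0.001, 0.046]
contact_force: [-1.0, -0.2, -1.1]
grip_width: 26.6
finger_force: 59.1
```

Call:
move_arm([
  [[-0.135,-0.55,0,0,0,0,-1],[-0.135,-0.55,0,0,0,0,-1],[-0.135,-0.55,0,0,0,0,-1],[-0.135,-0.55,0,0,0,0,-1],[-0.135,-0.55,0,0,0,0,-1],[-0.135,-0.55,0,0,0,0,-1],[-0.135,-0.55,0,0,0,0,-1],[-0.135,-0.55,0,0,0,0,-1],[-0.135,-0.55,0,0,0,0,-1],[0,0,0,0,0,0,-1],[0,0,0,0,0,0,-1]],
])

```text
time_s: 21.35
position: [447.1, -306.5, 158.5]
tcp_rot: [-3.141, -0.0, 0.045]
contact_force: [-0.1, 0.6, -1.2]
grip_width: 26.8
finger_force: 59.2
```

Call:
move_arm([
  [[-0.04,-0.21,0,0,0,0,-1],[0,0,-0.6,0,0,0,-1],[0,0,-0.6,0,0,0,-1],[0,0,-0.6,0,0,0,-1],[0,0,-0.3,0,0,0,-1],[0,0,-0.2,0,0,0,-1],[0,0,-0.2,0,0,0,-1],[0,0,-0.2,0,0,0,-1],[0,0,-0.17,0,0,0,-1],[0,0,0,0,0,0,-1],[0,0,0,0,0,0,-1]],
])

```text
time_s: 22.45
position: [445.4, -317.2, 15.1]
tcp_rot: [3.141, -0.0, 0.046]
contact_force: [0.6, 0.2, -0.9]
grip_width: 26.6
finger_force: 59.3
```

Call:
move_arm([
  [[0,0,0,0,0,0,0.1],[0,0,0,0,0,0,0.1],[0,0,0,0,0,0,0.1],[0,0,0.5,0,0,0,0.1],[0,0,0.85,0,0,0,0.1],[0,0,0.85,0,0,0,0.1],[0.063,0.6,0,0,0,0,0.1],[0.063,0.6,0,0,0,0,0.1],[0.063,0.6,0,0,0,0,0.1],[0.063,0.6,0,0,0,0,0.1],[0.063,0.6,0,0,0,0,0.1],[0.063,0.6,0,0,0,0,0.1]],
])

```text
time_s: 23.65
position: [464.2, -135.9, 125.2]
tcp_rot: [3.141, -0.0, 0.045]
contact_force: [0.1, -0.3, 0.0]
grip_width: 47.1
finger_force: 0.0
```

Call:
move_arm([
  [[0.063,0.6,0,0,0,0,0.1],[0.063,0.6,0,0,0,0,0.1],[0.063,0.6,0,0,0,0,0.1],[0.063,0.6,0,0,0,0,0.1],[0.063,0.6,0,0,0,0,0.1],[0.063,0.6,0,0,0,0,0.1],[0.063,0.6,0,0,0,0,0.1],[0.063,0.6,0,0,0,0,0.1],[0.063,0.6,0,0,0,0,0.1],[0.063,0.6,0,0,0,0,0.1],[0,0.3,0,0,0,0,0.1],[0,0,0,0,0,0,0.1]],
])

```text
time_s: 24.85
position: [495.4, 179.1, 124.9]
tcp_rot: [-3.142, -0.0, 0.048]
contact_force: [0.1, -0.3, 0.3]
grip_width: 46.9
finger_force: 0.0
```

Call:
move_arm([
  [[0.04,0.38,0,0,0,0,0.1],[0.04,0.38,0,0,0,0,0.1],[0,0,-0.5,0,0,0,0.1],[0,0,-0.6,0,0,0,0.1],[0,0,-0.5,0,0,0,0.1],[0,0,-0.33,0,0,0,0.1],[0,0,0,0,0,0,-1],[0,0,0,0,0,0,-1],[0,0,0,0,0,0,-1],[0,0,0,0,0,0,-1],[0,0,0,0,0,0,-1]],
])

```text
time_s: 25.95
position: [499.9, 215.9, 29.1]
tcp_rot: [-3.141, -0.001, 0.046]
contact_force: [0.6, -0.3, -2.4]
grip_width: 26.7
finger_force: 58.9
```

Call:
move_arm([
  [[0,0,0.4,0,0,0,-1],[0,0,0.7,0,0,0,-1],[0,0,0.75,0,0,0,-1],[0,0,0.75,0,0,0,-1],[0,-0.6,0,0,0,0,-1],[0,-0.6,0,0,0,0,-1],[0,-0.6,0,0,0,0,-1],[0,-0.6,0,0,0,0,-1],[0,-0.6,0,0,0,0,-1],[0,-0.6,0,0,0,0,-1],[0,-0.6,0,0,0,0,-1],[0,-0.6,0,0,0,0,-1]],
])

```text
time_s: 27.15
position: [499.4, -25.3, 158.8]
tcp_rot: [3.141, -0.0, 0.046]
contact_force: [-0.6, 0.5, -1.9]
grip_width: 27.0
finger_force: 59.1
```

Call:
move_arm([
  [[0,-0.6,0,0,0,0,-1],[0,-0.6,0,0,0,0,-1],[0,-0.6,0,0,0,0,-1],[0,-0.6,0,0,0,0,-1],[0,-0.6,0,0,0,0,-1],[0,-0.6,0,0,0,0,-1],[0,-0.6,0,0,0,0,-1],[0,-0.6,0,0,0,0,-1],[0,-0.6,0,0,0,0,-1],[0,-0.3,0,0,0,0,-1],[0,0,0,0,0,0,-1]],
])

```text
time_s: 28.25
position: [499.4, -310.3, 158.2]
tcp_rot: [3.142, 0.0, 0.044]
contact_force: [-0.6, 0.8, -1.5]
grip_width: 27.2
finger_force: 59.2
```

Call:
move_arm([
  [[0.07,-0.25,0,0,0,0,-1],[0,-0.21,0,0,0,0,-1],[0,0,-0.6,0,0,0,-1],[0,0,-0.6,0,0,0,-1],[0,0,-0.6,0,0,0,-1],[0,0,-0.3,0,0,0,-1],[0,0,-0.2,0,0,0,-1],[0,0,-0.2,0,0,0,-1],[0,0,-0.2,0,0,0,-1],[0,0,-0.17,0,0,0,-1],[0,0,0,0,0,0,-1],[0,0,0,0,0,0,-1]],
])

```text
time_s: 29.45
position: [503.0, -332.4, 14.8]
tcp_rot: [3.141, 0.001, 0.046]
contact_force: [-3.2, -4.3, -3.3]
grip_width: 26.5
finger_force: 59.7
```

Call:
move_arm([
  [[0,0,0,0,0,0,0.1],[0,0,0,0,0,0,0.1],[0,0,0,0,0,0,0.1],[0,0,0.5,0,0,0,0.1],[0,0,0.75,0,0,0,0.1],[0,0,0.75,0,0,0,0.1],[0,0,0.75,0,0,0,0.1],[0,0,0,0,0,0,0.1],[0,0,0,0,0,0,0.1]],
])

```text
time_s: 30.35
position: [503.3, -331.9, 152.9]
tcp_rot: [3.141, -0.001, 0.046]
contact_force: [-0.6, 0.9, -1.1]
grip_width: 46.6
finger_force: 0.0
```

```bash
cat > find.py <<'E'
from h import *
o=get_obs();print(o['position'].round(1),o['contact_force'].round(1),o['time_s'])
for n in('top','scene','wrist'):
    c=shot(n);P=cloud(c);f=c['frame'].astype(int)
    def blobs(lo,hi,x0,x1,y0,y1,t):
        m=(P[...,2]>lo)&(P[...,2]<hi)&(P[...,0]>x0)&(P[...,0]<x1)&(P[...,1]>y0)&(P[...,1]<y1)
        N,L,S,_=cv2.connectedComponentsWithStats(m.astype(np.uint8))
        for i in range(1,N):
            if S[i,4]>25: k=L==i;print(n,t,S[i,4],P[k].mean(0).round(1),'rgb',f[k].mean(0).round())
    blobs(65,75,380,680,-260,75,'new')
    blobs(84,96,390,540,-430,-270,'rack')
    blobs(98,110,440,620,100,270,'box')
E
python3 find.py
```

```text
[ 503.3 -331.9  152.9] [-0.6  0.9 -1.1] 30.35
top new 81 [625.4 -91.7  69.8] rgb [163. 166. 161.]
top new 77 [621.8 -23.8  69.6] rgb [ 86.  48. 109.]
top new 76 [ 617.3 -153.8   70. ] rgb [44. 44. 46.]
top new 83 [ 475.6 -196.    69.5] rgb [241. 242. 241.]
top new 59 [460.  -41.9  69.8] rgb [238. 239. 237.]
top rack 56 [ 487.1 -392.8   89.4] rgb [242. 242. 241.]
scene new 91 [ 478.8 -193.4   70.9] rgb [214. 219. 213.]
scene new 102 [460.6 -37.1  70.9] rgb [217. 222. 216.]
scene new 110 [ 620.1 -151.9   70.8] rgb [17. 17. 19.]
scene new 125 [628.7 -89.   70.9] rgb [129. 135. 129.]
scene new 141 [624.5 -20.7  70.7] rgb [51. 22. 71.]
scene new 29 [677.4 -37.9  71.2] rgb [24. 23. 24.]
scene rack 79 [ 487.2 -386.9   90.2] rgb [207. 212. 206.]
scene rack 80 [ 448.7 -312.8   90.6] rgb [208. 213. 207.]
scene rack 85 [ 505.3 -328.2   90.6] rgb [213. 218. 213.]
wrist new 1252 [ 617.1 -161.9   68.7] rgb [31. 31. 32.]
wrist new 1135 [ 476.8 -199.5   68.9] rgb [219. 221. 215.]
wrist rack 1336 [ 503.3 -334.    89. ] rgb [227. 228. 223.]
wrist rack 1291 [ 485.4 -392.    88.9] rgb [222. 224. 218.]
wrist rack 1159 [ 446.7 -318.7   88.9] rgb [225. 226. 222.]
```

All three old vials are seated in the rack, with cap tops at about 89–90 mm. The new vials haven't moved, so I'll pick the one at (477,-195.5).

Call:
move_arm([
  [[-0.13,0.68,0,0,0,0,0.1],[-0.13,0.68,0,0,0,0,0.1],[-0.13,0.68,0,0,0,0,0.1],[-0.13,0.68,0,0,0,0,0.1],[0,0,-0.5,0,0,0,0.1],[0,0,-0.5,0,0,0,0.1],[0,0,0,0,0,0,0.1],[0,0,0,0,0,0,0.1]],
])

```text
time_s: 31.3
position: [477.1, -196.1, 102.3]
tcp_rot: [-3.141, 0.001, 0.045]
contact_force: [0.4, 0.9, 0.5]
grip_width: 46.9
finger_force: 0.0
```

Call:
move_arm([
  [[0,0,-0.6,0,0,0,0.1],[0,0,-0.6,0,0,0,0.1],[0,0,-0.5,0,0,0,0.1],[0,0,-0.3,0,0,0,0.1],[0,0,-0.17,0,0,0,0.1],[0,0,0,0,0,0,0.1],[0,0,0,0,0,0,-1],[0,0,0,0,0,0,-1],[0,0,0,0,0,0,-1],[0,0,0,0,0,0,-1],[0,0,0,0,0,0,-1]],
])

```text
time_s: 32.4
position: [477.8, -196.5, -4.9]
tcp_rot: [3.14, -0.002, 0.046]
contact_force: [-0.5, 0.1, 6.6]
grip_width: 26.9
finger_force: 59.0
```

Call:
move_arm([
  [[0,0,0.5,0,0,0,-1],[0,0,0.8,0,0,0,-1],[0,0,0.8,0,0,0,-1],[0,0,0.8,0,0,0,-1],[0.115,0.58,0,0,0,0,-1],[0.115,0.58,0,0,0,0,-1],[0.115,0.58,0,0,0,0,-1],[0.115,0.58,0,0,0,0,-1],[0.115,0.58,0,0,0,0,-1],[0.115,0.58,0,0,0,0,-1],[0.115,0.58,0,0,0,0,-1],[0,0,0,0,0,0,-1]],
])

```text
time_s: 33.6
position: [517.3, 9.8, 139.1]
tcp_rot: [-3.141, -0.0, 0.049]
contact_force: [0.5, -0.4, -1.8]
grip_width: 27.1
finger_force: 59.6
```

Call:
move_arm([
  [[0.115,0.58,0,0,0,0,-1],[0.115,0.58,0,0,0,0,-1],[0.115,0.58,0,0,0,0,-1],[0.115,0.58,0,0,0,0,-1],[0.115,0.58,0,0,0,0,-1],[0.115,0.58,0,0,0,0,-1],[0.115,0.58,0,0,0,0,-1],[0,0,0,0,0,0,-1],[0,0,0,0,0,0,-1]],
])

```text
time_s: 34.5
position: [557.5, 209.6, 138.8]
tcp_rot: [3.141, 0.0, 0.046]
contact_force: [-0.0, -1.5, -2.1]
grip_width: 26.8
finger_force: 59.6
```

Call:
move_arm([
  [[0.045,0.2,0,0,0,0,-1],[0,0,-0.6,0,0,0,-1],[0,0,-0.6,0,0,0,-1],[0,0,-0.2,0,0,0,-1],[0,0,-0.2,0,0,0,-1],[0,0,-0.2,0,0,0,-1],[0,0,-0.2,0,0,0,-1],[0,0,-0.15,0,0,0,-1],[0,0,0,0,0,0,-1],[0,0,0,0,0,0,-1]],
])

```text
time_s: 35.5
position: [560.1, 220.0, 31.7]
tcp_rot: [-3.142, -0.0, 0.046]
contact_force: [0.0, 0.6, -2.3]
grip_width: 26.8
finger_force: 59.8
```

Call:
move_arm([
  [[0,0,-0.03,0,0,0,-1],[0,0,0,0,0,0,0.1],[0,0,0,0,0,0,0.1],[0,0,0,0,0,0,0.1],[0,0,0.5,0,0,0,0.1],[0,0,0.75,0,0,0,0.1],[0,0,0.75,0,0,0,0.1],[-0.2,-0.52,0,0,0,0,0.1],[-0.2,-0.52,0,0,0,0,0.1],[-0.2,-0.52,0,0,0,0,0.1],[-0.2,-0.52,0,0,0,0,0.1],[-0.2,-0.52,0,0,0,0,0.1]],
])

```text
time_s: 36.7
position: [509.4, 89.0, 130.2]
tcp_rot: [3.142, -0.001, 0.046]
contact_force: [0.1, 0.3, 0.1]
grip_width: 47.2
finger_force: 0.0
```

Call:
move_arm([
  [[-0.2,-0.52,0,0,0,0,0.1],[-0.2,-0.52,0,0,0,0,0.1],[-0.2,-0.52,0,0,0,0,0.1],[-0.2,-0.52,0,0,0,0,0.1],[-0.2,-0.4,0,0,0,0,0.1],[0,0,0,0,0,0,0.1],[0,0,0,0,0,0,0.1]],
])

```text
time_s: 37.4
position: [460.1, -34.1, 130.2]
tcp_rot: [-3.142, -0.001, 0.045]
contact_force: [-0.2, 1.1, 0.3]
grip_width: 47.2
finger_force: 0.0
```

```bash
python3 find.py
```

```text
[460.1 -34.1 130.2] [-0.2  1.1  0.3] 37.4
top new 80 [626.1 -91.3  69.4] rgb [142. 145. 140.]
top new 77 [621.6 -23.2  69.5] rgb [ 96.  51. 123.]
top new 80 [ 617.3 -154.4   69.8] rgb [36. 36. 38.]
top rack 85 [ 502.3 -331.3   89.4] rgb [236. 237. 235.]
top rack 92 [ 484.3 -389.7   89.6] rgb [236. 238. 235.]
top rack 90 [ 445.  -315.6   89.5] rgb [236. 237. 235.]
top box 88 [557.6 219.7 104.2] rgb [236. 237. 235.]
scene new 97 [460.3 -37.5  71.1] rgb [222. 226. 221.]
scene new 112 [ 620.6 -151.7   70.9] rgb [15. 15. 17.]
scene new 123 [628.9 -89.3  70.8] rgb [120. 126. 119.]
scene new 140 [624.5 -20.6  70.8] rgb [64. 26. 90.]
scene new 28 [677.  -38.5  70.8] rgb [22. 22. 23.]
scene rack 77 [ 487.4 -386.8   90.6] rgb [209. 214. 208.]
scene rack 80 [ 448.3 -313.2   90. ] rgb [206. 211. 206.]
scene rack 87 [ 505.1 -328.2   90.5] rgb [213. 218. 212.]
scene box 192 [561.4 222.  105.4] rgb [215. 219. 214.]
wrist new 1329 [458.6 -41.8  69. ] rgb [247. 247. 247.]
```

Call:
move_arm([
  [[-0.03,-0.11,0,0,0,0,0.1],[0,0,-0.7,0,0,0,0.1],[0,0,-0.7,0,0,0,0.1],[0,0,-0.6,0,0,0,0.1],[0,0,-0.45,0,0,0,0.1],[0,0,-0.24,0,0,0,0.1],[0,0,0,0,0,0,0.1],[0,0,0,0,0,0,-1],[0,0,0,0,0,0,-1],[0,0,0,0,0,0,-1],[0,0,0,0,0,0,-1],[0,0,0,0,0,0,-1]],
])

```text
time_s: 38.75
position: [458.8, -39.7, -3.9]
tcp_rot: [3.141, -0.001, 0.046]
contact_force: [-1.5, -0.0, 6.9]
grip_width: 26.7
finger_force: 59.4
```

Call:
move_arm([
  [[0,0,0.5,0,0,0,-1],[0,0,0.8,0,0,0,-1],[0,0,0.8,0,0,0,-1],[0,0,0.8,0,0,0,-1],[0.09,0.57,0,0,0,0,-1],[0.09,0.57,0,0,0,0,-1],[0.09,0.57,0,0,0,0,-1],[0.09,0.57,0,0,0,0,-1],[0.09,0.57,0,0,0,0,-1],[0.09,0.57,0,0,0,0,-1],[0.09,0.57,0,0,0,0,-1],[0.09,0.57,0,0,0,0,-1]],
])

```text
time_s: 39.95
position: [494.1, 189.6, 140.2]
tcp_rot: [3.141, 0.001, 0.046]
contact_force: [0.9, -0.6, -1.3]
grip_width: 26.8
finger_force: 59.5
```

Call:
move_arm([
  [[0.09,0.5,0,0,0,0,-1],[0,0,0,0,0,0,-1],[0,0,0,0,0,0,-1]],
])

```text
time_s: 40.25
position: [498.5, 213.4, 140.1]
tcp_rot: [3.141, 0.001, 0.047]
contact_force: [0.1, 0.6, -0.5]
grip_width: 26.7
finger_force: 59.5
```

Call:
move_arm([
  [[0.02,0.075,0,0,0,0,-1],[0,0,-0.6,0,0,0,-1],[0,0,-0.6,0,0,0,-1],[0,0,-0.2,0,0,0,-1],[0,0,-0.2,0,0,0,-1],[0,0,-0.2,0,0,0,-1],[0,0,-0.2,0,0,0,-1],[0,0,-0.17,0,0,0,-1],[0,0,0,0,0,0,-1],[0,0,0,0,0,0,-1]],
])

```text
time_s: 41.25
position: [500.0, 217.2, 32.0]
tcp_rot: [-3.141, -0.0, 0.046]
contact_force: [-0.1, -0.3, -0.4]
grip_width: 26.6
finger_force: 59.3
```

Call:
move_arm([
  [[0,0,-0.02,0,0,0,-1],[0,0,0,0,0,0,0.1],[0,0,0,0,0,0,0.1],[0,0,0,0,0,0,0.1],[0,0,0.5,0,0,0,0.1],[0,0,0.75,0,0,0,0.1],[0,0,0.75,0,0,0,0.1],[0.23,-0.56,0,0,0,0,0.1],[0.23,-0.56,0,0,0,0,0.1],[0.23,-0.56,0,0,0,0,0.1],[0.23,-0.56,0,0,0,0,0.1],[0.23,-0.56,0,0,0,0,0.1]],
])

```text
time_s: 42.45
position: [557.7, 76.0, 131.1]
tcp_rot: [-3.142, -0.0, 0.046]
contact_force: [0.6, 0.1, -0.0]
grip_width: 47.0
finger_force: 0.0
```

Call:
move_arm([
  [[0.23,-0.56,0,0,0,0,0.1],[0.23,-0.56,0,0,0,0,0.1],[0.23,-0.56,0,0,0,0,0.1],[0.23,-0.56,0,0,0,0,0.1],[0.23,-0.56,0,0,0,0,0.1],[0.23,-0.56,0,0,0,0,0.1],[0,0,0,0,0,0,0.1],[0,0,0,0,0,0,0.1]],
])

```text
time_s: 43.25
position: [626.2, -91.0, 130.6]
tcp_rot: [-3.141, 0.0, 0.045]
contact_force: [0.0, 0.9, 0.1]
grip_width: 47.2
finger_force: 0.0
```

```bash
python3 find.py
```

```text
[626.2 -91.  130.6] [0.  0.9 0.1] 43.25
top new 70 [ 616.8 -155.4   69.5] rgb [42. 42. 44.]
top rack 90 [ 502.3 -331.6   89.3] rgb [237. 239. 236.]
top rack 92 [ 484.2 -389.4   89.5] rgb [236. 237. 235.]
top rack 91 [ 445.1 -315.7   89.8] rgb [237. 238. 236.]
top box 90 [557.6 220.  103.8] rgb [236. 238. 236.]
top box 91 [498.3 217.4 104.5] rgb [236. 238. 235.]
scene new 114 [ 620.5 -151.6   70.7] rgb [17. 17. 19.]
scene new 123 [628.5 -89.1  71. ] rgb [223. 227. 222.]
scene new 140 [624.6 -20.6  70.7] rgb [103.  40. 145.]
scene new 26 [676.9 -38.4  70.7] rgb [29. 30. 31.]
scene rack 78 [ 487.1 -386.4   90.5] rgb [209. 214. 208.]
scene rack 72 [ 506.8 -329.5   90.4] rgb [211. 216. 211.]
scene box 171 [502.4 219.7 105.3] rgb [213. 217. 212.]
scene box 196 [561.6 222.  105.3] rgb [212. 217. 212.]
wrist new 369 [676.8 -41.6  69. ] rgb [80. 79. 82.]
wrist new 1320 [627.  -93.8  69. ] rgb [247. 247. 247.]
wrist new 1352 [623.1 -25.8  69. ] rgb [232. 147. 242.]
wrist new 1308 [ 618.9 -155.9   69. ] rgb [74. 73. 76.]
```

Call:
move_arm([
  [[0.01,0,-0.6,0,0,0,0.1],[0,0,-0.7,0,0,0,0.1],[0,0,-0.6,0,0,0,0.1],[0,0,-0.5,0,0,0,0.1],[0,0,-0.28,0,0,0,0.1],[0,0,0,0,0,0,0.1],[0,0,0,0,0,0,-1],[0,0,0,0,0,0,-1],[0,0,0,0,0,0,-1],[0,0,0,0,0,0,-1],[0,0,0,0,0,0,-1]],
])

```text
time_s: 44.5
position: [627.7, -91.0, -1.7]
tcp_rot: [3.141, -0.002, 0.046]
contact_force: [-0.2, 0.7, 7.2]
grip_width: 26.3
finger_force: 59.4
```

Call:
move_arm([
  [[0,0,0.5,0,0,0,-1],[0,0,0.8,0,0,0,-1],[0,0,0.8,0,0,0,-1],[0,0,0.8,0,0,0,-1],[-0.145,0.56,0,0,0,0,-1],[-0.145,0.56,0,0,0,0,-1],[-0.145,0.56,0,0,0,0,-1],[-0.145,0.56,0,0,0,0,-1],[-0.145,0.56,0,0,0,0,-1],[-0.145,0.56,0,0,0,0,-1],[-0.145,0.56,0,0,0,0,-1],[-0.145,0.56,0,0,0,0,-1]],
])

```text
time_s: 45.7
position: [568.3, 134.2, 142.1]
tcp_rot: [3.142, 0.0, 0.045]
contact_force: [0.3, 0.1, -1.5]
grip_width: 26.4
finger_force: 59.3
```

Call:
move_arm([
  [[-0.13,0.5,0,0,0,0,-1],[0,0,0,0,0,0,-1],[0,0,0,0,0,0,-1]],
])

```text
time_s: 46.0
position: [562.3, 158.3, 142.0]
tcp_rot: [3.141, -0.0, 0.047]
contact_force: [1.1, -0.4, -1.1]
grip_width: 26.7
finger_force: 59.4
```

Call:
move_arm([
  [[0.01,0.035,0,0,0,0,-1],[0,0,-0.6,0,0,0,-1],[0,0,-0.6,0,0,0,-1],[0,0,-0.2,0,0,0,-1],[0,0,-0.2,0,0,0,-1],[0,0,-0.2,0,0,0,-1],[0,0,-0.2,0,0,0,-1],[0,0,-0.17,0,0,0,-1],[0,0,0,0,0,0,-1],[0,0,0,0,0,0,-1]],
])

```text
time_s: 47.0
position: [563.0, 160.0, 33.4]
tcp_rot: [-3.142, -0.0, 0.046]
contact_force: [-0.2, 0.2, -1.8]
grip_width: 26.5
finger_force: 59.5
```

Call:
move_arm([
  [[0,0,0,0,0,0,-0.05],[0,0,0,0,0,0,-0.05],[0,0,0,0,0,0,-0.05],[0,0,0.5,0,0,0,-0.05],[0,0,0.75,0,0,0,-0.05],[0,0,0.75,0,0,0,-0.05],[0,0,0.8,0,0,0,-0.05],[0,0,0.8,0,0,0,-0.05],[0,0,0.8,0,0,0,-0.05],[0,0,0.74,0,0,0,-0.05],[0,0,0,0,0,0,-0.05]],
])

```text
time_s: 48.1
position: [564.2, 160.1, 295.9]
tcp_rot: [-3.141, -0.01, 0.046]
contact_force: [-0.2, -0.1, -0.4]
grip_width: 40.5
finger_force: 0.0
```

```bash
python3 find.py | grep box; python3 - <<'E'
from h import *
o=get_obs();print(o['position'])
a=np.deg2rad(2.64);C=np.array([530.4,188.6])
for n in('wrist','scene'):
    P=cloud(ld(n));d=P[...,:2]-C;x=d[...,0]*np.cos(a)+d[...,1]*np.sin(a);y=-d[...,0]*np.sin(a)+d[...,1]*np.cos(a);z=P[...,2]
    k=(abs(x)<43)&(y>130)&(y<220)&(z>255)&(z<290)
    if k.any():print(n,k.sum(),np.c_[x[k],y[k],z[k]].mean(0).round(1),P[k].mean(0).round(1),P[k].max(0).round(1))
E
```

```text
top box 86 [560.9 159.9 104.1] rgb [148. 151. 147.]
scene box 173 [502.5 219.7 105.2] rgb [212. 216. 211.]
scene box 173 [564.6 162.5 105.6] rgb [127. 133. 127.]
scene box 190 [561.3 222.  105.6] rgb [215. 220. 215.]
wrist box 633 [558.7 217.8 104. ] rgb [247. 247. 247.]
wrist box 630 [561.8 158.5 103.9] rgb [235. 236. 232.]
wrist box 569 [499.9 215.6 103.9] rgb [247. 247. 246.]
[562.53270521 159.8842949  289.43899438]
scene 293 [  1.6 167.1 272.9] [524.3 355.6 272.9] [565.5 362.1 275.9]
```

All three new vials are seated, with cap tops at about 104 mm. Next I'll go to the bar and work out the closing arc.

Call:
move_arm([
  [[-0.11,0.55,0,0,0,0,-0.05],[-0.11,0.55,0,0,0,0,-0.05],[-0.11,0.55,0,0,0,0,-0.05],[-0.11,0.55,0,0,0,0,-0.05],[-0.11,0.55,0,0,0,0,-0.05],[-0.11,0.55,0,0,0,0,-0.05],[-0.11,0.55,0,0,0,0,-0.05],[0,0,0,0,0,0,-0.05],[0,0,0,0,0,0,-0.05]],
])

```text
time_s: 49.15
position: [524.0, 352.5, 288.8]
tcp_rot: [3.14, 0.003, 0.046]
contact_force: [0.2, -0.0, 0.1]
grip_width: 40.4
finger_force: 0.0
```

```bash
python3 - <<'E'
from h import *
a=np.deg2rad(2.64)
f=lambda t:np.array([-215*np.cos(t)+45*np.sin(t),215*np.sin(t)+45*np.cos(t)])
T=np.r_[np.linspace(1.693,.25,31),np.linspace(.25,.05,13)[1:],np.linspace(.05,-.006,9)[1:]]
for i,t in enumerate(T[1:]):
    d=f(t)-f(T[i]);print(i,round(t,3),(np.array([-np.sin(a)*d[0],np.cos(a)*d[0],d[1]])/50).round(3).tolist())
E
```

```text
0 1.645 [0.009, -0.201, 0.063]
1 1.597 [0.009, -0.204, 0.054]
2 1.549 [0.01, -0.207, 0.044]
3 1.501 [0.01, -0.208, 0.034]
4 1.453 [0.01, -0.21, 0.024]
5 1.404 [0.01, -0.211, 0.014]
6 1.356 [0.01, -0.211, 0.003]
7 1.308 [0.01, -0.211, -0.007]
8 1.26 [0.01, -0.21, -0.017]
9 1.212 [0.01, -0.209, -0.027]
10 1.164 [0.01, -0.208, -0.037]
11 1.116 [0.009, -0.206, -0.047]
12 1.068 [0.009, -0.203, -0.057]
13 1.02 [0.009, -0.2, -0.067]
14 0.972 [0.009, -0.197, -0.076]
15 0.923 [0.009, -0.193, -0.086]
16 0.875 [0.009, -0.189, -0.095]
17 0.827 [0.008, -0.184, -0.104]
18 0.779 [0.008, -0.179, -0.112]
19 0.731 [0.008, -0.173, -0.121]
20 0.683 [0.008, -0.167, -0.129]
21 0.635 [0.007, -0.161, -0.137]
22 0.587 [0.007, -0.154, -0.145]
23 0.539 [0.007, -0.147, -0.152]
24 0.49 [0.006, -0.139, -0.159]
25 0.442 [0.006, -0.132, -0.165]
26 0.394 [0.006, -0.123, -0.171]
27 0.346 [0.005, -0.115, -0.177]
28 0.298 [0.005, -0.106, -0.182]
29 0.25 [0.004, -0.098, -0.187]
30 0.233 [0.001, -0.032, -0.066]
31 0.217 [0.001, -0.031, -0.067]
32 0.2 [0.001, -0.029, -0.067]
33 0.183 [0.001, -0.028, -0.067]
34 0.167 [0.001, -0.027, -0.068]
35 0.15 [0.001, -0.026, -0.068]
36 0.133 [0.001, -0.025, -0.069]
37 0.117 [0.001, -0.024, -0.069]
38 0.1 [0.001, -0.023, -0.07]
39 0.083 [0.001, -0.021, -0.07]
40 0.067 [0.001, -0.02, -0.07]
41 0.05 [0.001, -0.019, -0.071]
42 0.043 [0.0, -0.008, -0.03]
43 0.036 [0.0, -0.007, -0.03]
44 0.029 [0.0, -0.007, -0.03]
45 0.022 [0.0, -0.007, -0.03]
46 0.015 [0.0, -0.007, -0.03]
47 0.008 [0.0, -0.007, -0.03]
48 0.001 [0.0, -0.006, -0.03]
49 -0.006 [0.0, -0.006, -0.03]
```

Descend to the bar (y +2, z -79) and grip.

Call:
move_arm([
  [[0,0.04,-0.3,0,0,0,-0.05],[0,0,-0.4,0,0,0,-0.05],[0,0,-0.4,0,0,0,-0.05],[0,0,-0.3,0,0,0,-0.05],[0,0,-0.18,0,0,0,-0.05],[0,0,0,0,0,0,-0.05],[0,0,0,0,0,0,-1],[0,0,0,0,0,0,-1],[0,0,0,0,0,0,-1],[0,0,0,0,0,0,-1],[0,0,0,0,0,0,-1]],
])

```text
time_s: 50.25
position: [524.8, 354.6, 212.3]
tcp_rot: [-3.141, -0.002, 0.046]
contact_force: [0.5, 0.9, 5.1]
grip_width: 7.9
finger_force: 58.8
```

Call:
move_arm([
  [[0.009,-0.201,0.063,0,0,0,-1],[0.009,-0.204,0.054,0,0,0,-1],[0.01,-0.207,0.044,0,0,0,-1],[0.01,-0.208,0.034,0,0,0,-1],[0.01,-0.21,0.024,0,0,0,-1],[0.01,-0.211,0.014,0,0,0,-1],[0.01,-0.211,0.003,0,0,0,-1],[0.01,-0.211,-0.007,0,0,0,-1],[0.01,-0.21,-0.017,0,0,0,-1],[0.01,-0.209,-0.027,0,0,0,-1],[0.01,-0.208,-0.037,0,0,0,-1],[0,0,0,0,0,0,-1]],
])

```text
time_s: 51.45
position: [529.9, 238.4, 218.8]
tcp_rot: [3.141, 0.0, 0.044]
contact_force: [0.3, -1.3, 5.1]
grip_width: 7.8
finger_force: 62.6
```

Call:
move_arm([
  [[0.009,-0.206,-0.047,0,0,0,-1],[0.009,-0.203,-0.057,0,0,0,-1],[0.009,-0.2,-0.067,0,0,0,-1],[0.009,-0.197,-0.076,0,0,0,-1],[0.009,-0.193,-0.086,0,0,0,-1],[0.009,-0.189,-0.095,0,0,0,-1],[0.008,-0.184,-0.104,0,0,0,-1],[0.008,-0.179,-0.112,0,0,0,-1],[0.008,-0.173,-0.121,0,0,0,-1],[0.008,-0.167,-0.129,0,0,0,-1],[0.007,-0.161,-0.137,0,0,0,-1],[0,0,0,0,0,0,-1]],
])

```text
time_s: 52.65
position: [534.4, 135.6, 166.3]
tcp_rot: [3.14, 0.001, 0.044]
contact_force: [2.5, -2.9, -0.6]
grip_width: 7.8
finger_force: 63.0
```

Call:
move_arm([
  [[0.007,-0.154,-0.145,0,0,0,-1],[0.007,-0.147,-0.152,0,0,0,-1],[0.006,-0.139,-0.159,0,0,0,-1],[0.006,-0.132,-0.165,0,0,0,-1],[0.006,-0.123,-0.171,0,0,0,-1],[0.005,-0.115,-0.177,0,0,0,-1],[0.005,-0.106,-0.182,0,0,0,-1],[0.004,-0.098,-0.187,0,0,0,-1],[0,0,0,0,0,0,-1]],
])

```text
time_s: 53.55
position: [536.6, 85.9, 98.8]
tcp_rot: [3.141, 0.001, 0.045]
contact_force: [4.2, -0.4, -3.5]
grip_width: 8.0
finger_force: 65.3
```

Call:
move_arm([
  [[0.001,-0.032,-0.066,0,0,0,-1],[0.001,-0.031,-0.067,0,0,0,-1],[0.001,-0.029,-0.067,0,0,0,-1],[0.001,-0.028,-0.067,0,0,0,-1],[0.001,-0.027,-0.068,0,0,0,-1],[0.001,-0.026,-0.068,0,0,0,-1],[0.001,-0.025,-0.069,0,0,0,-1],[0.001,-0.024,-0.069,0,0,0,-1],[0.001,-0.023,-0.07,0,0,0,-1],[0.001,-0.021,-0.07,0,0,0,-1],[0,0,0,0,0,0,-1]],
])

```text
time_s: 54.65
position: [537.3, 73.0, 65.7]
tcp_rot: [3.141, 0.0, 0.045]
contact_force: [3.9, -1.5, -2.7]
grip_width: 7.7
finger_force: 66.2
```

Call:
move_arm([
  [[0,-0.02,-0.07,0,0,0,-1],[0,-0.019,-0.07,0,0,0,-1],[0,-0.008,-0.03,0,0,0,-1],[0,-0.007,-0.03,0,0,0,-1],[0,-0.007,-0.03,0,0,0,-1],[0,-0.007,-0.03,0,0,0,-1],[0,-0.007,-0.03,0,0,0,-1],[0,-0.007,-0.03,0,0,0,-1],[0,0,0,0,0,0,-1]],
])

```text
time_s: 55.55
position: [537.5, 68.9, 50.0]
tcp_rot: [3.141, -0.0, 0.046]
contact_force: [4.8, -3.0, -1.6]
grip_width: 7.9
finger_force: 67.4
```

Call:
move_arm([
  [[0,-0.005,-0.02,0,0,0,-1],[0,-0.005,-0.02,0,0,0,-1],[0,-0.005,-0.02,0,0,0,-1],[0,0,0,0,0,0,-1]],
])

```text
time_s: 55.95
position: [537.5, 68.2, 47.1]
tcp_rot: [3.141, -0.0, 0.046]
contact_force: [4.5, -3.5, -0.2]
grip_width: 8.0
finger_force: 67.4
```

Call:
move_arm([
  [[0,0,-0.02,0,0,0,-1],[0,0,-0.02,0,0,0,-1],[0,0,0,0,0,0,-1]],
])

```text
time_s: 56.25
position: [537.5, 67.8, 45.2]
tcp_rot: [3.14, -0.0, 0.046]
contact_force: [3.9, -5.4, 0.7]
grip_width: 8.2
finger_force: 67.6
```

```bash
python3 th.py
```

```text
theta 0.004275691222340012
7.975813494708239 67.56582856178284 [537.50644653  67.82301497  45.1348111 ] [ 4.72141566 -5.52394622  0.02611785]
```

Call:
move_arm([
  [[0,0,-0.02,0,0,0,-1],[0,0,-0.02,0,0,0,-1],[0,0,-0.02,0,0,0,-1],[0,0,0,0,0,0,-1]],
])

```text
time_s: 56.7
position: [537.8, 67.7, 44.7]
tcp_rot: [3.14, -0.003, 0.046]
contact_force: [-4.6, -6.5, 24.8]
grip_width: 7.9
finger_force: 70.0
```

```bash
python3 th.py
```

```text
theta -0.0017277564615126343
8.132240039926591 70.01665234565735 [537.80356512  67.72795521  44.72170189] [-4.60933435 -6.43045537 25.37828205]
```

The force has risen to 25 N and the angle measures about 0, so the hood is on its stop. Release and back away.

Call:
move_arm([
  [[0,0,0,0,0,0,-0.05],[0,0,0,0,0,0,-0.05],[0,0,0,0,0,0,-0.05],[0,0,0.2,0,0,0,-0.05],[0,0,0.4,0,0,0,-0.05],[0,0,0.7,0,0,0,-0.05],[0,0,0.7,0,0,0,-0.05],[0,0,0.7,0,0,0,-0.05],[-0.1,-0.6,0,0,0,0,-0.05],[-0.1,-0.6,0,0,0,0,-0.05],[-0.1,-0.6,0,0,0,0,-0.05],[-0.1,-0.6,0,0,0,0,-0.05]],
])

```text
time_s: 57.95
position: [516.7, -52.4, 177.8]
tcp_rot: [-3.142, 0.0, 0.046]
contact_force: [-0.6, -0.3, 0.1]
grip_width: 41.0
finger_force: 0.0
```

Call:
move_arm([
  [[-0.1,-0.6,0,0,0,0,-0.05],[-0.1,-0.6,0,0,0,0,-0.05],[-0.1,-0.6,0,0,0,0,-0.05],[-0.1,-0.6,0,0,0,0,-0.05],[-0.1,-0.6,0,0,0,0,-0.05],[-0.1,-0.6,0,0,0,0,-0.05],[-0.1,-0.3,0,0,0,0,-0.05],[0,0,0,0,0,0,-0.05],[0,0,0,0,0,0,-0.05]],
])

```text
time_s: 58.85
position: [482.2, -245.8, 177.4]
tcp_rot: [-3.141, 0.0, 0.046]
contact_force: [-0.4, 0.2, -0.4]
grip_width: 40.7
finger_force: 0.0
```

```bash
python3 th.py; python3 find.py; python3 - <<'E'
from h import *
save('fin.png',np.hstack([ld('top')['frame'],ld('scene')['frame']]),.71)
c=ld('top');P=cloud(c);a=np.deg2rad(2.64);d=P[...,:2]-[530.4,188.6];x=d[...,0]*np.cos(a)+d[...,1]*np.sin(a);y=-d[...,0]*np.sin(a)+d[...,1]*np.cos(a);z=P[...,2]
k=(abs(x)<60)&(y>-65)&(y<85)&(z>110)&(z<135);print('theta full',np.polyfit(y[k],z[k],1))
E
```

```text
theta -0.001428109653325412
40.846042730695 0.0 [ 482.32802636 -245.42087261  177.48512618] [0.02160745 0.48345962 0.15456544]
[ 482.3 -245.4  177.5] [0.  0.5 0.2] 58.9
top new 77 [621.4 -23.4  69.8] rgb [ 85.  47. 107.]
top new 74 [ 617.9 -154.1   69.1] rgb [43. 43. 46.]
top rack 35 [ 479.7 -395.3   89.9] rgb [241. 242. 239.]
scene new 113 [ 620.7 -151.7   70.8] rgb [16. 17. 19.]
scene new 143 [624.6 -20.5  70.7] rgb [51. 21. 71.]
scene new 27 [677.2 -38.8  71.2] rgb [14. 14. 14.]
scene rack 77 [ 487.4 -387.4   90.1] rgb [207. 212. 206.]
scene rack 80 [ 448.3 -313.    90.3] rgb [208. 213. 207.]
scene rack 87 [ 505.1 -328.1   90.5] rgb [213. 218. 212.]
scene box 365 [605.4 196.  104.1] rgb [76. 84. 88.]
wrist new 946 [ 613.3 -157.6   68.9] rgb [36. 35. 37.]
wrist rack 1195 [ 503.  -333.2   89. ] rgb [225. 227. 221.]
wrist rack 1180 [ 485.1 -391.2   88.9] rgb [219. 220. 215.]
wrist rack 1029 [ 446.3 -318.    88.9] rgb [223. 225. 219.]
theta full [-5.86232158e-04  1.19421442e+02]
```

View pics/fin.png

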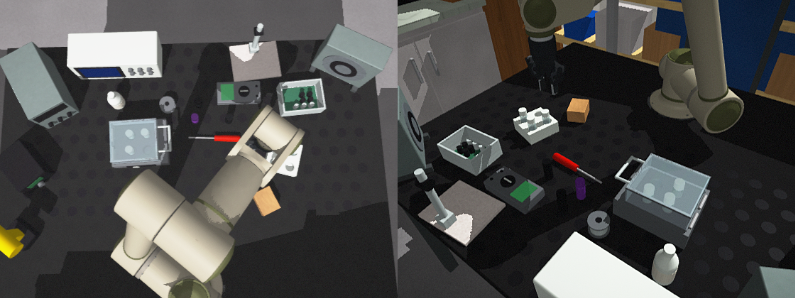

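The final view shows the hood shut at (138,140), with three vials under it. Three vials stand in the rack at (535,120, right half), and the bystanders are where they were.

```bash
python3 -c "
from h import *
print(order.job_done())"
```

```text
the job is handed in; nothing more can be done
None
```

The job is handed in: all three old vials are seated in the return rack, all three new vials are home in the dry box, the hood was lowered slowly and measures fully shut, and nothing else on the bench looks moved.

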